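# Load the sprung jar rack in order

## Task

Load the three stoppered jars into the spring-loaded rack through its flared mouth: the jar with the ball stopper first so it ends up at the back, then the one with the wide disc stopper, and the one with the slim stopper last. Slide each in, gently because they are glass, until the two catches snap shut behind it, and leave the other things on the bench where they are, apart from a small nudge.

Things in the scene. Friction and masses are not known exactly. Their poses are not given: they have to be found in the camera images.
- rack: Aluminium single-file rack fixed to the table, lane floor = table. Origin: table level, lane centre line, midway between the noses of the two catches; x runs along the lane, inwards from the mouth; z up. Lane half-width 34.5 mm, walls 52 mm tall from x=15 to the back wall at x=230 mm. With the catches shut behind it, the last jar's centre is at x=27 to 35 mm; each jar ahead is 64 mm deeper.
- mouth (a point): Point at table level on the centre line of the flared mouth, at rack x=-70 mm: a place to set a jar down. Axes as the rack's. The mouth walls are 40 mm tall, open above, and narrow from half-width 57 mm at rack x=-108 mm to 35 mm at x=-33 mm; a jar set here has about 10 mm free on each side and does not touch the catches yet.
- bridge (a point): Centre of the underside of a bar across the lane, 86 mm above the table, bar 8 mm thick, rack x=16 to 36 mm, 100 mm wide. Stoppers pass under it but a gripper holding one does not: let the jar go at the mouth and push it from behind. From rack x=-2 mm inwards, lips 51.5 to 56.5 mm above the table reach over the jars' shoulders, leaving a slot 53 mm wide for stoppers: no loading from above.
- catch_left (a joint): Sprung hooked catch of slippery white plastic on the lane's +y side, 14 to 44 mm above the table: pivot at rack x=-26, y=40 mm; round nose (radius 4 mm) at x=0, y=24 mm when shut. 0 = shut, about 0.42 rad while the widest part of a jar passes, limit 0.56; snaps back behind it and does not let it out again. 1.5 to 2.5 N at the nose. Shut noses leave a 40 mm gap, through which a narrow pushing tool can follow the jar.
- catch_right (a joint): The same catch on the lane's -y side (pivot at y=-40 mm, nose at y=-24 mm), 0 = shut.
- follower (a joint): Sprung plate that pushes the jars back towards the mouth: travel in m along rack +x; at 0 (rest) its face, 4 to 44 mm above the table, is at rack x=40 mm; hard stop at 0.155 m, reached when the last of three jars is at x of about 35 mm, about 8 mm after the catches shut. It pushes with 2 N at rest, 5.4 N at the stop. Pushing a jar in takes up to about 25 N, most as the catches spread, easing before they shut.
- ball_jar: Brown glass jar with a white paper band: round body 64 mm across, 48 mm tall, standing on the table, 0.2 to 0.4 kg; origin at the centre of its underside, z up. Glass: breaks if pressed against any part of the rack with more than 45 N. Stopper: white ball, 32 mm across, centred 65 mm above the origin, top at 81 mm.
- disc_jar: Brown glass jar with a white paper band: round body 64 mm across, 48 mm tall, standing on the table, 0.2 to 0.4 kg; origin at the centre of its underside, z up. Glass: breaks if pressed against any part of the rack with more than 45 N. Stopper: wide white disc, 44 mm across, from 62 to 80 mm above the origin, on a 26 mm neck.
- slim_jar: Brown glass jar with a white paper band: round body 64 mm across, 48 mm tall, standing on the table, 0.2 to 0.4 kg; origin at the centre of its underside, z up. Glass: breaks if pressed against any part of the rack with more than 45 N. Stopper: slim white cylinder, 20 mm across, from 48 to 80 mm above the origin.
- amber_bottle: Bystander, to be left alone: brown bottle, 70 mm across, 150 mm tall; origin at the centre of its underside.
- white_jar: Bystander, to be left alone: white screw-top jar with a black cap, 60 mm across, 75 mm tall; origin at the centre of its underside.
- mortar: Bystander, to be left alone: white ceramic bowl, 100 mm across, 55 mm tall; origin at the centre of its underside.
- spatula: Bystander, to be left alone: spatula lying flat, 190 mm long; origin near its middle.
- cork_ring: Bystander, to be left alone: flat cork ring, 110 mm across, 22 mm tall; origin at the centre of its underside.
- beaker: Bystander, to be left alone: open glass beaker, 72 mm across, 90 mm tall; origin at the centre of its underside.
- wash_bottle: Bystander, to be left alone: white bottle with a blue cap, 68 mm across, 140 mm tall; origin at the centre of its underside.
There are look-alikes about, which are no part of the job. What is shaped like the slim_jar but green or turquoise is not meant. Leave any red or yellow look-alike of the ball_jar alone.

How it is judged (in metres and radians):
On the way, in this order (a step that is already met when the one before it is completed fails the run):
1. the ball-stoppered jar is in the rack with the catches shut behind it (x of ball_jar in the frame of rack above 0.0218 m and y of ball_jar in the frame of rack between -0.008 and 0.008 m and angle between ball_jar's own z axis and vertical below 0.12 rad and height (world z) of ball_jar below 0.008 m and value of joint each of catch_left, catch_right below 0.15 rad), for 0.2 s.
2. the disc-stoppered jar is in behind it, catches shut, the ball-stoppered jar one place deeper (x of ball_jar in the frame of rack above 0.0848 m and y of ball_jar in the frame of rack between -0.008 and 0.008 m and angle between each of ball_jar, disc_jar's own z axis and vertical below 0.12 rad and height (world z) of each of ball_jar, disc_jar below 0.008 m and x of disc_jar in the frame of rack above 0.0218 m and y of disc_jar in the frame of rack between -0.008 and 0.008 m and value of joint each of catch_left, catch_right below 0.15 rad), for 0.2 s.
3. the slim-stoppered jar is in last, catches shut (x of ball_jar in the frame of rack between 0.1478 and 0.1678 m and y of ball_jar in the frame of rack between -0.008 and 0.008 m and angle between each of ball_jar, disc_jar, slim_jar's own z axis and vertical below 0.12 rad and height (world z) of each of ball_jar, disc_jar, slim_jar below 0.008 m and x of disc_jar in the frame of rack between 0.0848 and 0.1038 m and y of disc_jar in the frame of rack between -0.008 and 0.008 m and x of slim_jar in the frame of rack between 0.0218 and 0.0398 m and y of slim_jar in the frame of rack between -0.008 and 0.008 m and value of joint each of catch_left, catch_right below 0.15 rad), for 0.2 s.
At the end, for the whole second after the job is handed in: From the mouth inwards, slim-, disc- and ball-stoppered jars stand about 27, 91 and 155 mm inside the catch noses (at most 5 to 7 mm nearer the mouth or 13 mm deeper), within 7 degrees of upright, on the table, within 8 mm of the lane centre; both catches under 0.15 rad; all at rest (all of step 3 and linear speed of each of ball_jar, disc_jar, slim_jar below 0.02 m/s); the robot touches nothing.
It fails at once if a jar pressed against the rack with more than 45 N (contact force between rack and ball_jar above 45 N or contact force between rack and disc_jar above 45 N or contact force between rack and slim_jar above 45 N).
It fails at once if another thing on the bench shifted by more than 40 mm (distance of any of amber_bottle, white_jar, mortar, spatula, cork_ring, beaker, wash_bottle from where it was at the start of the episode above 0.04 m).
It also fails if it takes over 72 s, if anything falls off the work surface, if the arm or the gripper's body presses on something with over 40 N, if the wrist force passes 120 N, or if a joint passes its speed limit or range.

## Robot

A 7-joint arm with a two-finger parallel gripper is mounted at the origin on the work surface. World frame = base frame: x ahead of the robot, y to its left, z up, the work surface at z = 0. Lengths are in mm, angles in rad, forces in N, time in s.
With the tool pointing down it reaches from about 400 to 925 mm from the base axis. Payload 5.6 kg.
Tool frame: the origin (TCP) lies midway between the tips of the shut fingers; the grasp point (between the pads) lies 19 mm behind it; z points along the fingers, y is the direction in which the jaws open and shut (so a half turn about z gives the same grasp; the last joint's range is limited). The gripper opens to 85 mm and grips with 20 to 120 N. Pads are 22 mm wide; open, the fingers measure 114 mm over their backs; the gripper's body (76 mm by 85 mm) begins 54 mm behind the grasp point. The pads swing forward as they close: fully open they stand 13 mm farther back than shut.
Start: joints at [-1.359, 0.468, -0.012, 1.603, 0.006, 1.071, -0.056], TCP at [163.875, 629.01, 231.29] pointing down, gripper open.
Joint ranges: [-2.53, 2.53], [-0.31, 2.02], [-1.57, 1.55], [0.28, 2.44], [-1.29, 4.43], [0.15, 1.84], [-2.92, 2.92]. Speed limits (rad/s): [2.57, 2.57, 3.14, 3.14, 3.14, 3.14, 3.14].

## Interface

Orientations are given as a unit quaternion [x, y, z, w].
In Python, from bench import arm, imaging gives the robot as it stands. The module is installed in compiled form; this text tells all that it offers.
- The arm moves only by the tool move_arm, never from a script. Its argument "increments" is a list of rows, each an object of numbers: "dx", "dy", "dz": the shift along the tool's x, y, z in mm; "ax", "ay", "az": the turn, a rotation vector about the tool's x, y, z in rad. In form: [{"dx": .., "dy": .., "dz": .., "ax": .., "ay": .., "az": ..}, ...]. A call has 1 to 8 rows; each row shifts and turns the commanded pose from where the row before left it, along the tool's axes as they then stand; what a row does not reach is not made up. A row lasts 1/10 s, in which the tool goes at most 50 mm and 8.59 degrees, less where a joint would pass 70% of its speed; a pose out of reach is approached as far as the arm can. A call is refused whole if a number of a shift passes 50 or a number of a turn 0.15, either way. A call with a gripper value outside its range is refused whole. "jaw" is the closure, from 0 (fully open) to 1 (shut), set as the call begins (left out, the last holds). The fingers move at their own pace and stop on an object; "newtons" is the grip in N (left out, the last holds). Time passes only in rows, so rows that do not move let the fingers close. It gives the time, the measured TCP pose, the force and the opening at its end, in the units of the state.
- arm.read_state(): the state, without advancing time (a new reading comes with each control period).
- imaging.read_camera(name): name is "scene" or "top" or "wrist"; returns the picture (480x640x3 uint8, red, green, blue); there is no depth.
- imaging.get_calibration(name): a dict with "fx", "fy", "cx", "cy" (pixels), "xyz" and "orientation" of the camera in the world; the wrist camera has in their place "tool_from_camera" (4x4, takes a point from camera to tool coordinates, whose origin is the TCP and whose axes are the flange's). Camera axes: x right, y up, looking along -z (the intrinsics and any distortion apply to the point x, -y, -z); pixel columns grow to the right and rows downward; lengths in mm; the calibration is good to about 2 mm. A picture is of the moment at which its call begins: read the wrist's pose just before it. get_calibration takes no time and is no camera call.
- arm.sign_off(): hands the job in, once; it reports no verdict.
The state is a dict: "time_s": time; "qpos": joint angles; "joint_vel": joint speeds; "effort": joint torques, N m; "eef_pos": TCP position; "tool_rot": TCP orientation; "force": force on the tool from outside, world axes, zero at the start; "moment": the same for the moment, N m; "finger_gap": finger opening in mm.
Only numpy, scipy, OpenCV 4.12 (cv2) and the standard library are available. Lean on these libraries where they do the work, as an engineer would, in place of code of your own. Each camera call takes 0.05 s, during which the arm holds its last target.

## Working session

There is one attempt and no reset: what is moved stays moved. The work goes in short steps, Python scripts to look and compute and a tool call to move; the robot and the scene stay as the last step left them, time stands still between calls to the robot, and variables do not carry over. Pictures are saved under pics/ and viewed, and the job is handed in when it is done.

Besides the shell and the picture viewer there is one more tool, called after "Request:" as name([rows], argument=value, ...), one row to a line, values as JSON. move_arm: Moves the arm, as the interface text tells. Its arguments: {"type":"object","properties":{"increments":{"type":"array","items":{"type":"object","properties":{"dx":{"type":"number"},"dy":{"type":"number"},"dz":{"type":"number"},"ax":{"type":"number"},"ay":{"type":"number"},"az":{"type":"number"}}}},"jaw":{"type":"number"},"newtons":{"type":"number"}},"required":["increments"]}

```bash
mkdir -p pics
python3 - <<'E'
from bench import arm, imaging
import cv2
s=arm.read_state(); print(s)
for n in ["scene","top"]:
    c=imaging.get_calibration(n); print(n,c)
    cv2.imwrite(f"pics/{n}0.png",imaging.read_camera(n)[:,:,::-1])
print(imaging.get_calibration("wrist"))
E
```

```text
{'time_s': 0.0, 'qpos': array([-1.35899325,  0.46837428, -0.01158104,  1.60361357,  0.0060097 ,
        1.07140215, -0.05628339]), 'joint_vel': array([ 1.70076721e-03, -3.94798936e-05,  8.44963006e-04,  8.34773953e-05,
       -1.30079008e-04,  1.27506493e-03,  1.91107810e-03]), 'effort': array([-5.96346872e-04, -5.32392454e+01,  2.11894128e-02, -2.51298165e+01,
        1.13989701e-02,  7.98884168e-03, -5.66756455e-06]), 'eef_pos': array([163.77818858, 628.45817159, 230.34436307]), 'tool_rot': array([ 1.27087971e-01,  9.91891058e-01, -8.80711146e-04, -4.13876603e-05]), 'force': array([-0.626743  ,  0.41669714,  0.6285024 ]), 'moment': array([-0.03796545, -0.01082369,  0.00564162]), 'finger_gap': 85.2655860139528}
scene {'fx': 459.0616344418502, 'fy': 459.0616344418502, 'cx': 317.60830540448273, 'cy': 239.82282814772006, 'xyz': array([829.71025111, 448.25561769, 896.02092593]), 'orientation': array([0.08656503, 0.27376489, 0.91975287, 0.26760782])}
top {'fx': 532.2729659959473, 'fy': 532.2729659959473, 'cx': 314.50563476665803, 'cy': 238.9098343604549, 'xyz': array([ 441.10492207,  -13.02097461, 1238.34159708]), 'orientation': array([ 0.03354066, -0.0214794 , -0.7065142 ,  0.7065772 ])}
{'fx': 415.68809983632883, 'fy': 415.68809983632883, 'cx': 321.02714958982915, 'cy': 238.79983452437523, 'tool_from_camera': array([[ 7.20219263e-04,  9.65158362e-01,  2.61665470e-01,
         6.57102697e+01],
       [ 9.99999694e-01, -7.74814262e-04,  1.05475975e-04,
         6.90368300e-01],
       [ 3.04543157e-04,  2.61665314e-01, -9.65158625e-01,
        -1.42689492e+02],
       [ 0.00000000e+00,  0.00000000e+00,  0.00000000e+00,
         1.00000000e+00]])}
```

View pics/scene0.png

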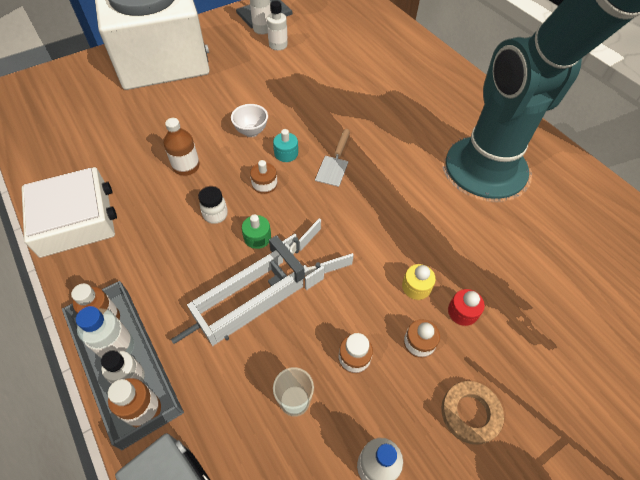

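View pics/top0.png

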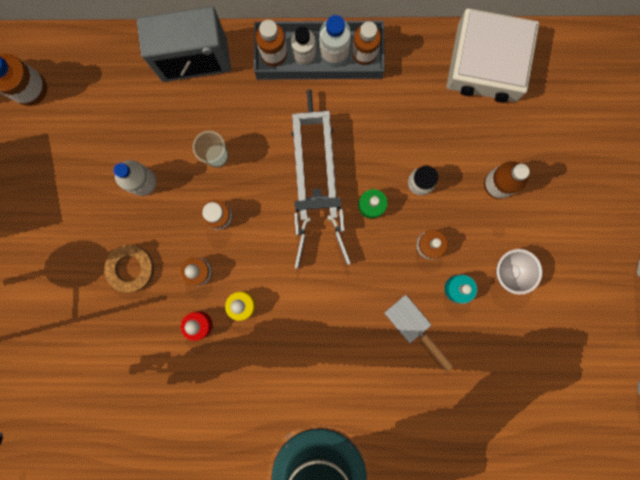

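The ball jar is at top (196,271), with red (196,325) and yellow (239,306) look-alikes. The disc jar is at (216,214) and the brown slim jar at (432,243), with green (373,203) and turquoise (461,289) look-alikes. I'll enlarge to confirm.

```bash
cat > h.py <<'E'
import numpy as np, cv2
from scipy.spatial.transform import Rotation as R
from bench import arm, imaging
def cam(n,st=None):
    c=imaging.get_calibration(n); K=np.array([[c['fx'],0,c['cx']],[0,c['fy'],c['cy']],[0,0,1]])
    if n=='wrist':
        T=c['tool_from_camera']; Rt=R.from_quat(st['tool_rot']).as_matrix()
        return K,Rt@T[:3,:3],Rt@T[:3,3]+st['eef_pos']
    return K,R.from_quat(c['orientation']).as_matrix(),np.array(c['xyz'])
def px2w(n,u,v,z,st=None):
    K,Rc,t=cam(n,st); d=Rc@np.array([(u-K[0,2])/K[0,0],-(v-K[1,2])/K[1,1],-1])
    return t+d*(z-t[2])/d[2]
def w2px(n,p,st=None):
    K,Rc,t=cam(n,st); q=Rc.T@(np.array(p)-t); return np.array([K[0,2]-K[0,0]*q[0]/q[2],K[1,2]+K[1,1]*q[1]/q[2]])
E
python3 - <<'E'
import cv2,numpy as np
t=cv2.imread('pics/top0.png');s=cv2.imread('pics/scene0.png')
cv2.imwrite('pics/c1.png',cv2.resize(t[190:350,150:270],None,fx=4.9,fy=3.75 if 0 else 4.9,interpolation=2)[:600])
a=cv2.resize(t[195:295,165:265],(400,400),interpolation=2);b=cv2.resize(t[205:305,390:490],(400,400),interpolation=2)
cv2.imwrite('pics/c2.png',np.hstack([a,b]))
cv2.imwrite('pics/c3.png',cv2.resize(t[85:275,275:395],None,fx=3.15,fy=3.15,interpolation=2))
a=cv2.resize(s[300:400,330:450],(480,400),interpolation=2);b=cv2.resize(s[140:220,230:310],(320,320),interpolation=2);b=np.vstack([b,np.zeros((80,320,3),np.uint8)])
cv2.imwrite('pics/c4.png',np.hstack([a,b]))
cv2.imwrite('pics/c5.png',cv2.resize(s[200:350,170:370],(800,600),interpolation=2))
E
```

```text
(no output)
```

View pics/c2.png

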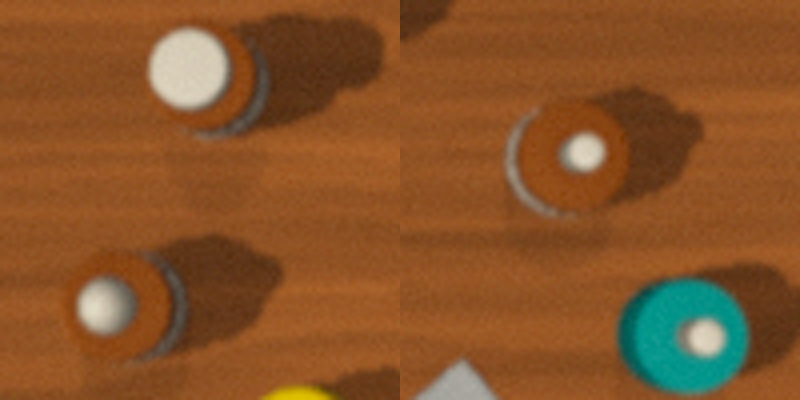

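View pics/c3.png

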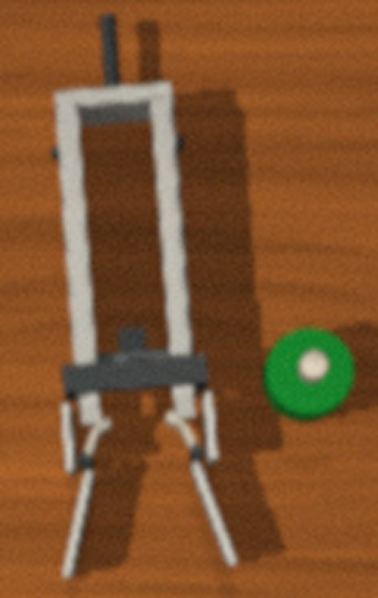

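View pics/c4.png

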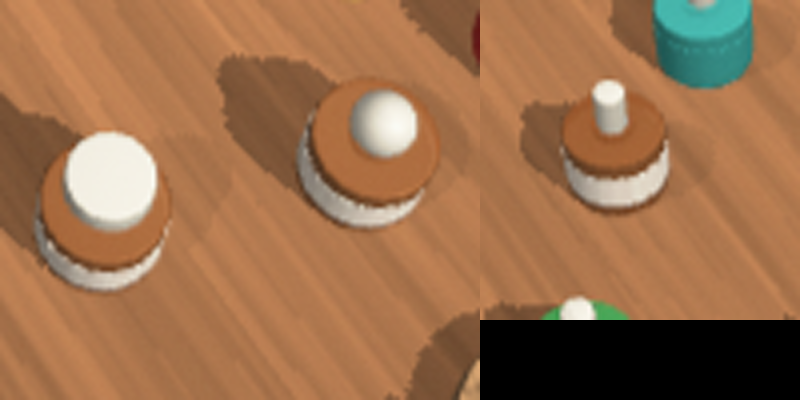

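View pics/c5.png

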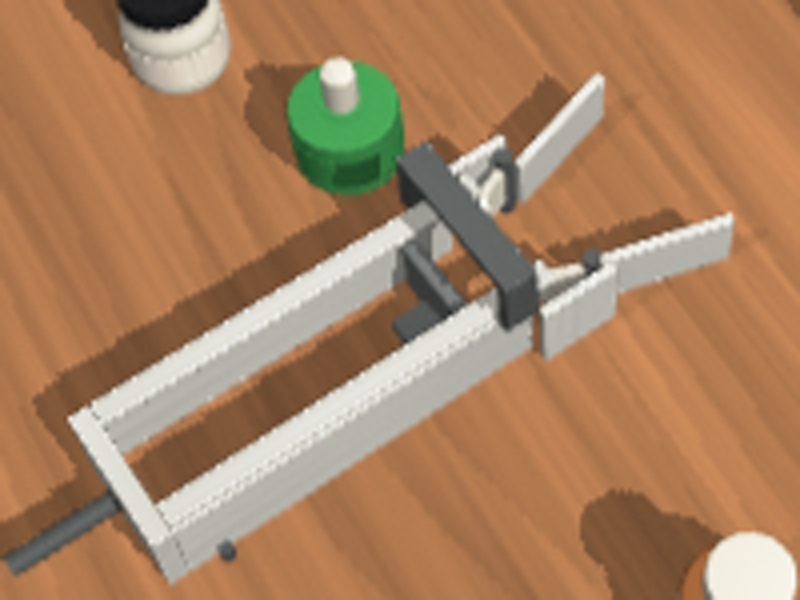

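```bash
cat > fit.py <<'E'
from h import *
from scipy.optimize import least_squares
T=lambda a:[275+a[0]/3.15,85+a[1]/3.15]
S=lambda a:[170+a[0]/4,200+a[1]/4]
pts=[('top',T((62,367)),(36,50,94)),('top',T((64,395)),(16,50,94)),('top',T((206,353)),(36,-50,94)),('top',T((207,380)),(16,-50,94)),
('top',T((68,577)),(-108,58.5,40)),('top',T((234,565)),(-108,-58.5,40)),
('scene',S((428,143)),(16,-50,94)),('scene',S((398,155)),(36,-50,94)),('scene',S((538,275)),(16,50,94)),('scene',S((508,292)),(36,50,94)),
('scene',S((603,76)),(-108,-58.5,40)),('scene',S((732,216)),(-108,58.5,40)),
]
def f(p,raw=False):
    c,s=np.cos(p[2]),np.sin(p[2]);r=[]
    for n,u,q in pts:
        w=(p[0]+c*q[0]-s*q[1],p[1]+s*q[0]+c*q[1],q[2]); r.append(w2px(n,w)-u)
    return np.array(r) if raw else np.ravel(r)
r=least_squares(f,[500,0,0],loss='soft_l1');print(r.x,r.x[2]*57.3);print(np.round(f(r.x,True),1))
# jars
for nm,u,z in [('ball',(165+107/4,195+305/4),65),('disc',(165+188/4,195+68/4),80),('slim',(390+(585-400)/4,205+152/4),80)]:
    print(nm,'top',px2w('top',*u,z))
for nm,u,z in [('ball',(330+384/4,300+123/4),65),('disc',(330+111/4,300+172/4),80),('slim',(230+(608-480)/4,140+92/4),80)]:
    print(nm,'scene',px2w('scene',*u,z))
for nm,u,z in [('cork',(130,270),20),('red',(196,326),65),('yel',(238,307),65),('white',(427,177),75),('green',(375,201),80),('spat',(408,320),0),('beaker',(209,147),90),('wash',(123,170),140)]:
    print(nm,'top',px2w('top',*u,z))
E
python3 fit.py
```

```text
[ 5.81184174e+02 -7.84357942e-01  7.86829674e-02] 4.508534030718354
[[-1.  -0.6]
 [-1.  -0.4]
 [-0.8  0.2]
 [-0.4  0.7]
 [-0.6 -0.2]
 [-1.4 -0.4]
 [-0.3 -1.8]
 [-0.7 -0.1]
 [ 0.3 -1.8]
 [-0.3 -0.9]
 [-0.2 -1. ]
 [-0.1 -1.4]]
ball top [461.09853842 278.27792624  65.        ]
disc top [590.93569187 232.28131252  80.        ]
slim top [ 522.38101078 -257.84937437   80.        ]
ball scene [461.99038819 280.62310627  65.        ]
disc scene [591.63659815 234.19975235  80.        ]
slim scene [ 524.79600422 -254.11981425   80.        ]
cork top [464.66902543 432.07014137  20.        ]
red top [341.30689585 266.67745362  65.        ]
yel top [382.81110465 174.87924188  65.        ]
white top [ 668.59793165 -241.0647116    75.        ]
green top [ 614.68836273 -125.71504828   80.        ]
spat top [ 350.51700959 -207.02380881    0.        ]
beaker top [733.74893513 239.06446605  90.        ]
wash top [672.44636294 408.90635228 140.        ]
```

The crops confirm the three brown jars: ball at top (192,271), disc (212,212) and slim (436,243). The rack's mouth faces the robot. Next I'll plan the approach.

```bash
cat >> h.py <<'E'
RX=np.array([581.2,-0.8]); RY=0.0787
def r2w(x,y=0): c,s=np.cos(RY),np.sin(RY); return RX+np.array([c*x-s*y,s*x+c*y])
def w2r(p): c,s=np.cos(RY),np.sin(RY); d=np.array(p)[:2]-RX; return np.array([c*d[0]+s*d[1],-s*d[0]+c*d[1]])
def rot(yaw,tilt=0):
    f=np.array([np.cos(yaw),np.sin(yaw),0]); z=np.sin(tilt)*f+np.array([0,0,-np.cos(tilt)])
    y=np.cos(tilt)*f+np.array([0,0,np.sin(tilt)]); return np.column_stack([np.cross(y,z),y,z])
import json
def plan(way,p0=None,R0=None,prec=0):
    """way: list of (xyz,yaw,tilt,nrows)"""
    s=arm.read_state(); p=s['eef_pos'].copy() if p0 is None else np.array(p0,float); Rm=R.from_quat(s['tool_rot']).as_matrix() if R0 is None else R0
    rows=[]
    for xyz,yaw,tilt,n in way:
        Rt=rot(yaw,tilt)
        for i in range(n):
            k=n-i; d=Rm.T@((np.array(xyz)-p)/k); d=np.round(d,1)
            a=np.round(R.from_matrix(Rm.T@Rt).as_rotvec()/k,3)
            rows.append((d,a)); p=p+Rm@d; Rm=Rm@R.from_rotvec(a).as_matrix()
    for j in range(0,len(rows),8):
        print(json.dumps([dict({k:float(v) for k,v in zip(('dx','dy','dz','ax','ay','az'),list(d)+list(a)) if abs(v)>1e-3}) for d,a in rows[j:j+8]]))
    return p,Rm
E
python3 - <<'E'
from h import *
plan([((461.5,279.5,150),RY,0,12)])
E
```

```text
[{"dx": -31.3, "dy": -21.9, "dz": 6.7, "az": 0.103}, {"dx": -33.4, "dy": -18.5, "dz": 6.7, "az": 0.103}, {"dx": -35.2, "dy": -15.0, "dz": 6.7, "az": 0.103}, {"dx": -36.5, "dy": -11.3, "dz": 6.8, "az": 0.103}, {"dx": -37.5, "dy": -7.5, "dz": 6.7, "az": 0.103}, {"dx": -38.1, "dy": -3.6, "dz": 6.8, "az": 0.103}, {"dx": -38.2, "dy": 0.3, "dz": 6.7, "az": 0.103}, {"dx": -38.0, "dy": 4.3, "dz": 6.8, "az": 0.103}]
[{"dx": -37.3, "dy": 8.1, "dz": 6.7, "az": 0.103}, {"dx": -36.3, "dy": 11.9, "dz": 6.8, "az": 0.103}, {"dx": -34.9, "dy": 15.6, "dz": 6.7, "az": 0.104}, {"dx": -33.1, "dy": 19.2, "dz": 6.7, "az": 0.103}]
```

Request:
move_arm([
  {"dx": -31, "dy": -22, "dz": 7, "az": 0.103},
  {"dx": -33, "dy": -18, "dz": 7, "az": 0.103},
  {"dx": -35, "dy": -15, "dz": 7, "az": 0.103},
  {"dx": -37, "dy": -11, "dz": 7, "az": 0.103},
  {"dx": -38, "dy": -8, "dz": 7, "az": 0.103},
  {"dx": -38, "dy": -4, "dz": 7, "az": 0.103},
  {"dx": -38, "dy": 0, "dz": 7, "az": 0.103},
  {"dx": -38, "dy": 4, "dz": 7, "az": 0.103},
], jaw=0, newtons=30)

```text
$.increments[0]: bad value
```

Request:
move_arm([
  {"dx": -37, "dy": 8, "dz": 6, "az": 0.103},
  {"dx": -36, "dy": 12, "dz": 6, "az": 0.103},
  {"dx": -35, "dy": 16, "dz": 6, "az": 0.104},
  {"dx": -33, "dy": 19, "dz": 6, "az": 0.103},
  {},
])

```text
$.increments[0]: bad value
```

Run:
```python
from h import *
s=arm.read_state();im=imaging.read_camera('wrist')[:,:,::-1]
cv2.imwrite('pics/w1.png',im);np.save('w1.npy',np.r_[s['eef_pos'],s['tool_rot']])
print(s['time_s'],s['eef_pos'],s['qpos'],R.from_quat(s['tool_rot']).as_matrix().round(3),s['force'])
print(w2px('wrist',(461.5,279.5,65),s))
```

```text
0.1 [163.7682243  628.49669327 230.40844434] [-1.35898975  0.46832595 -0.01161583  1.60353458  0.00601461  1.07143616
 -0.05628534] [[-0.968  0.252 -0.   ]
 [ 0.252  0.968 -0.002]
 [-0.    -0.002 -1.   ]] [ 0.06878272  0.3552153  -0.05759167]
[ 56.29746812 586.10527184]
```

View pics/w1.png

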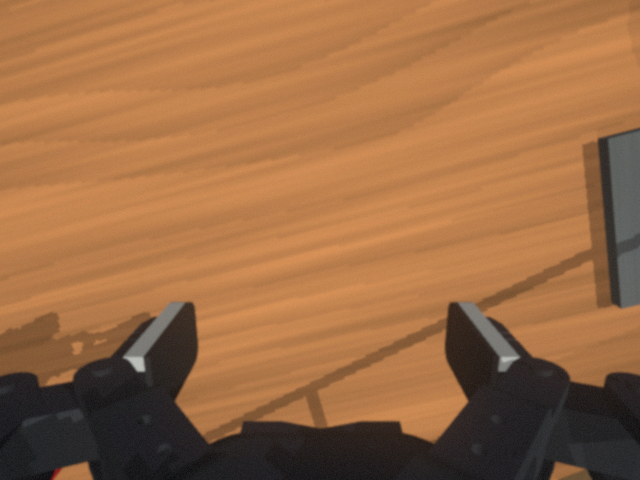

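The call was refused, apparently because a row needs all six numbers, so I'll write them all.

Request:
move_arm([
  {"dx": -31, "dy": -22, "dz": 7, "ax": 0, "ay": 0, "az": 0.103},
  {"dx": -33, "dy": -18, "dz": 7, "ax": 0, "ay": 0, "az": 0.103},
  {"dx": -35, "dy": -15, "dz": 7, "ax": 0, "ay": 0, "az": 0.103},
  {"dx": -37, "dy": -11, "dz": 7, "ax": 0, "ay": 0, "az": 0.103},
  {"dx": -38, "dy": -8, "dz": 7, "ax": 0, "ay": 0, "az": 0.103},
  {"dx": -38, "dy": -4, "dz": 7, "ax": 0, "ay": 0, "az": 0.103},
  {"dx": -38, "dy": 0, "dz": 7, "ax": 0, "ay": 0, "az": 0.103},
  {"dx": -38, "dy": 4, "dz": 7, "ax": 0, "ay": 0, "az": 0.103},
], jaw=0, newtons=30)

```text
time_s: 0.95
eef_pos: [362.1, 394.6, 175.0]
tool_rot: [0.515, 0.857, -0.0, -0.0]
force: [0.4, -0.3, 0.5]
finger_gap: 85.3
```

Request:
move_arm([
  {"dx": -37, "dy": 8, "dz": 6, "ax": 0, "ay": 0, "az": 0.103},
  {"dx": -36, "dy": 12, "dz": 6, "ax": 0, "ay": 0, "az": 0.103},
  {"dx": -35, "dy": 16, "dz": 6, "ax": 0, "ay": 0, "az": 0.104},
  {"dx": -33, "dy": 19, "dz": 6, "ax": 0, "ay": 0, "az": 0.103},
  {"dx": 0, "dy": 0, "dz": 0, "ax": 0, "ay": 0, "az": 0},
])

```text
time_s: 1.45
eef_pos: [463.8, 274.7, 150.7]
tool_rot: [0.683, 0.731, -0.001, 0.002]
force: [0.6, 0.6, 0.2]
finger_gap: 85.3
```

Run:
```python
from h import *
s=arm.read_state();im=imaging.read_camera('wrist')[:,:,::-1]
cv2.imwrite('pics/w2.png',im)
print(s['time_s'],s['eef_pos'],s['qpos'],R.from_quat(s['tool_rot']).as_matrix().round(3),s['force'])
print(w2px('wrist',(461.5,279.5,65),s),w2px('wrist',(461.5,279.5,48),s))
```

```text
1.45 [463.75719641 274.65342022 150.70929076] [-0.89613288  0.39349585  0.36697319  1.96439398 -0.18517653  0.81690865
 -0.35899039] [[-0.068  0.998  0.001]
 [ 0.998  0.068 -0.003]
 [-0.003  0.001 -1.   ]] [0.55785594 0.64936196 0.23759039]
[316.35821123 237.7597204 ] [316.65871434 230.4040612 ]
```

View pics/w2.png

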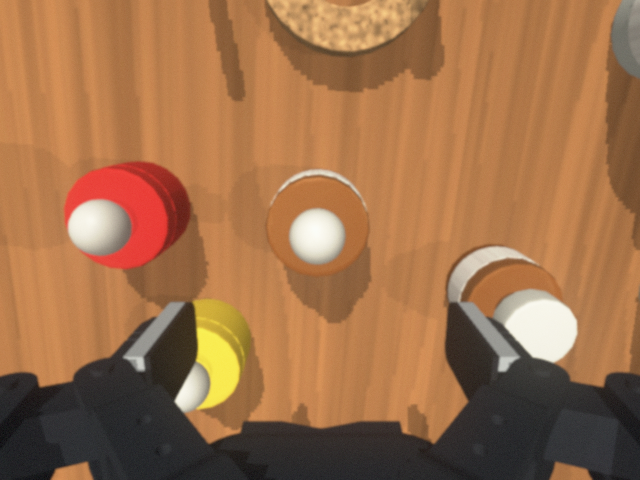

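The wrist view shows the ball stopper at (318,237), within 2 px of the prediction. The red look-alike is left at (98,228) and the yellow below at (192,385). Descending.

Run:
```python
from h import *
s=arm.read_state()
b=px2w('wrist',318,237,65,s);print(b,px2w('wrist',537,325,80,s))
plan([((b[0],b[1],50),RY,0,4)])
```

```text
[460.48290943 282.90872347  65.        ] [587.21277472 244.89712981  80.        ]
[{"dx": 1.4, "dy": -0.3, "dz": 25.2}, {"dx": 1.4, "dy": -0.3, "dz": 25.2}, {"dx": 1.4, "dy": -0.2, "dz": 25.2}, {"dx": 1.5, "dy": -0.3, "dz": 25.2, "az": -0.002}]
```

Run:
```python
from h import *
s=arm.read_state();print(s['eef_pos'],s['joint_vel'].round(3))
q=dict(s);q['eef_pos']=np.array([463.757,274.653,150.709])
b=px2w('wrist',318,237,65,q);print(b,px2w('wrist',537,325,80,q))
```

```text
[461.96627476 277.46017139 150.84403687] [-0.04  -0.01  -0.059 -0.005 -0.01   0.005  0.   ]
[462.27208044 280.13787629  65.        ] [588.92165166 242.1528864   80.        ]
```

Request:
move_arm([
  {"dx": 0.5, "dy": 0.5, "dz": 20, "ax": 0, "ay": 0, "az": 0},
  {"dx": 0.5, "dy": 0, "dz": 30, "ax": 0, "ay": 0, "az": 0},
  {"dx": 0, "dy": 0, "dz": 25, "ax": 0, "ay": 0, "az": 0},
  {"dx": 0, "dy": 0, "dz": 10, "ax": 0, "ay": 0, "az": 0},
  {"dx": 0, "dy": 0, "dz": 0, "ax": 0, "ay": 0, "az": 0},
  {"dx": 0, "dy": 0, "dz": 0, "ax": 0, "ay": 0, "az": 0},
])

```text
time_s: 2.1
eef_pos: [461.3, 282.1, 67.0]
tool_rot: [0.678, 0.735, 0.001, 0.0]
force: [-0.1, 0.5, -0.7]
finger_gap: 85.5
```

Request:
move_arm([
  {"dx": -2, "dy": 0.5, "dz": 9, "ax": 0, "ay": 0, "az": 0},
  {"dx": 0, "dy": 0, "dz": 8, "ax": 0, "ay": 0, "az": 0},
  {"dx": 0, "dy": 0, "dz": 0, "ax": 0, "ay": 0, "az": 0},
])

```text
time_s: 2.4
eef_pos: [461.2, 279.0, 48.6]
tool_rot: [0.679, 0.734, -0.001, -0.0]
force: [0.3, 0.4, -0.1]
finger_gap: 85.6
```

Run:
```python
from h import *
s=arm.read_state();im=imaging.read_camera('wrist')[:,:,::-1]
cv2.imwrite('pics/w3.png',im)
print(s['time_s'],s['eef_pos'],s['joint_vel'].round(3))
```

```text
2.4 [461.15101102 278.99231656  48.55059477] [-0.004 -0.011  0.005 -0.007  0.006  0.013 -0.006]
```

View pics/w3.png

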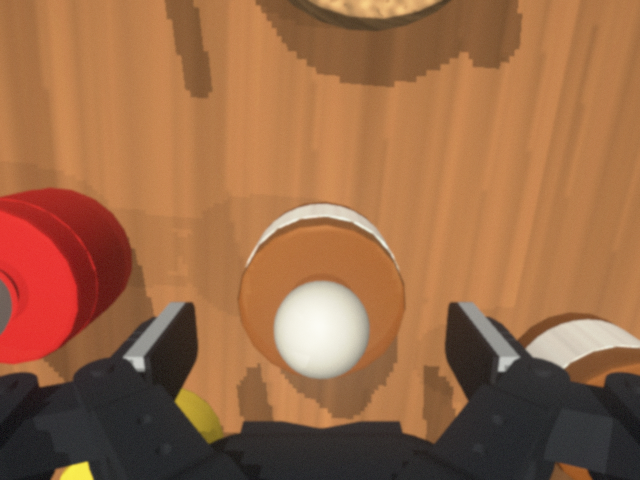

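The ball at (322,329) is centred between the pads, so I'll close and lift.

Request:
move_arm([
  {"dx": 0, "dy": 0, "dz": 0, "ax": 0, "ay": 0, "az": 0},
  {"dx": 0, "dy": 0, "dz": 0, "ax": 0, "ay": 0, "az": 0},
  {"dx": 0, "dy": 0, "dz": 0, "ax": 0, "ay": 0, "az": 0},
  {"dx": 0, "dy": 0, "dz": 0, "ax": 0, "ay": 0, "az": 0},
  {"dx": 0, "dy": 0, "dz": 0, "ax": 0, "ay": 0, "az": 0},
  {"dx": 0, "dy": 0, "dz": 0, "ax": 0, "ay": 0, "az": 0},
], jaw=1, newtons=40)

```text
time_s: 3.05
eef_pos: [461.8, 279.5, 49.7]
tool_rot: [0.679, 0.734, 0.0, -0.0]
force: [-2.2, -0.1, 4.2]
finger_gap: 30.0
```

Request:
move_arm([
  {"dx": 0, "dy": 0, "dz": -10, "ax": 0, "ay": 0, "az": 0},
  {"dx": 0, "dy": 0, "dz": -25, "ax": 0, "ay": 0, "az": 0},
  {"dx": 0, "dy": 0, "dz": -25, "ax": 0, "ay": 0, "az": 0},
])

```text
time_s: 3.35
eef_pos: [460.9, 278.6, 109.4]
tool_rot: [0.679, 0.734, -0.001, -0.0]
force: [0.3, -0.1, -3.1]
finger_gap: 29.5
```

Run:
```python
from h import *
m=r2w(-70);print(m,arm.read_state()['eef_pos'],arm.read_state()['force'])
plan([((m[0],m[1],110),RY,0,8)],p0=(461.8,279.5,110))
```

```text
[511.41666728  -6.30331492] [460.87711237 278.6196769  109.38188792] [ 0.34422312 -0.06235843 -3.0589666 ]
[{"dx": -36.1, "dy": 3.4, "dz": 0.1}, {"dx": -36.1, "dy": 3.4}, {"dx": -36.1, "dy": 3.4, "dz": 0.1}, {"dx": -36.1, "dy": 3.4}, {"dx": -36.1, "dy": 3.3, "dz": 0.1}, {"dx": -36.1, "dy": 3.4}, {"dx": -36.1, "dy": 3.3}, {"dx": -36.1, "dy": 3.4, "dz": 0.1}]
```

The jar is held, with about 3 N of weight. Carrying it to the mouth.

Request:
move_arm([
  {"dx": -20, "dy": 3, "dz": 0, "ax": 0, "ay": 0, "az": 0},
  {"dx": -40, "dy": 3, "dz": 0, "ax": 0, "ay": 0, "az": 0},
  {"dx": -45, "dy": 4, "dz": 0, "ax": 0, "ay": 0, "az": 0},
  {"dx": -45, "dy": 4, "dz": 0, "ax": 0, "ay": 0, "az": 0},
  {"dx": -45, "dy": 4, "dz": 0, "ax": 0, "ay": 0, "az": 0},
  {"dx": -45, "dy": 4, "dz": 0, "ax": 0, "ay": 0, "az": 0},
  {"dx": -33, "dy": 4, "dz": 0, "ax": 0, "ay": 0, "az": 0},
  {"dx": -15, "dy": 2, "dz": 0, "ax": 0, "ay": 0, "az": 0},
])

```text
time_s: 4.15
eef_pos: [512.2, -10.0, 109.6]
tool_rot: [0.681, 0.733, -0.001, 0.001]
force: [-0.2, 1.0, -3.6]
finger_gap: 29.9
```

Request:
move_arm([
  {"dx": 0, "dy": 0, "dz": 0, "ax": 0, "ay": 0, "az": 0},
  {"dx": 0, "dy": 0, "dz": 0, "ax": 0, "ay": 0, "az": 0},
])

```text
time_s: 4.35
eef_pos: [511.8, -5.0, 109.2]
tool_rot: [0.679, 0.734, -0.0, -0.001]
force: [-0.2, 0.5, -3.8]
finger_gap: 29.6
```

Run:
```python
from h import *
s=arm.read_state();im=imaging.read_camera('wrist')[:,:,::-1]
cv2.imwrite('pics/w4.png',im);np.save('w4.npy',np.r_[s['eef_pos'],s['tool_rot']])
cv2.imwrite('pics/s4.png',imaging.read_camera('scene')[:,:,::-1])
cv2.imwrite('pics/t4.png',cv2.resize(imaging.read_camera('top')[160:310,230:430],None,fx=4,fy=4)[:,:,::-1])
print(s['time_s'],s['eef_pos'],s['tool_rot'],s['joint_vel'].round(3),s['qpos'].round(2),w2r(s['eef_pos']))
```

```text
4.35 [511.8095328   -4.963575   109.15184945] [ 6.78728561e-01  7.34389039e-01 -1.00379137e-04 -5.18691164e-04] [-0.025 -0.001 -0.016  0.002 -0.002 -0.001 -0.001] [-0.38  0.42  0.39  2.05 -0.24  0.71  0.25] [-69.50302177   1.30470649]
```

View pics/w4.png

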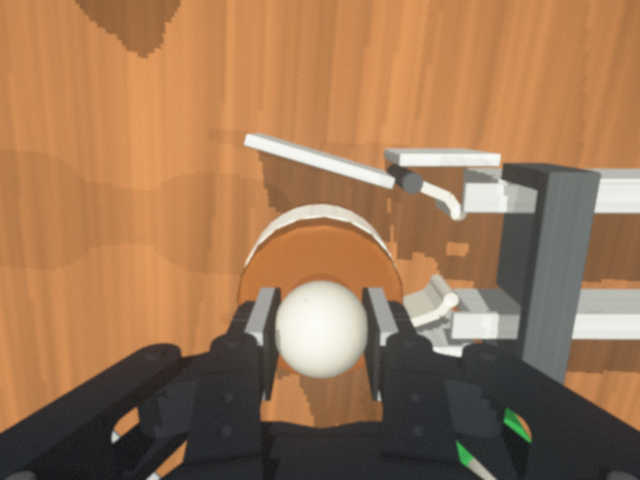

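View pics/s4.png

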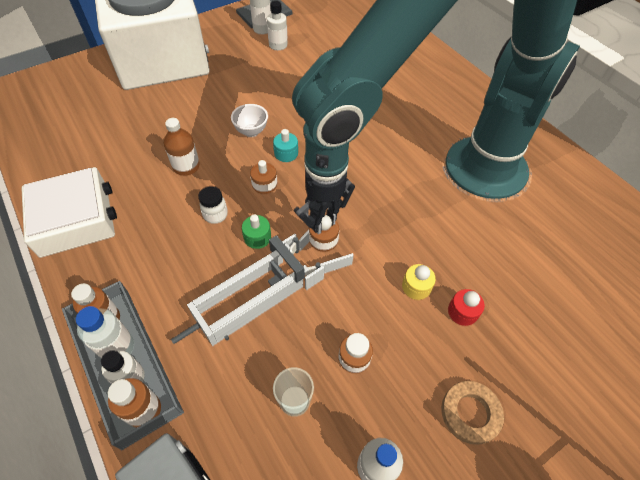

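View pics/t4.png

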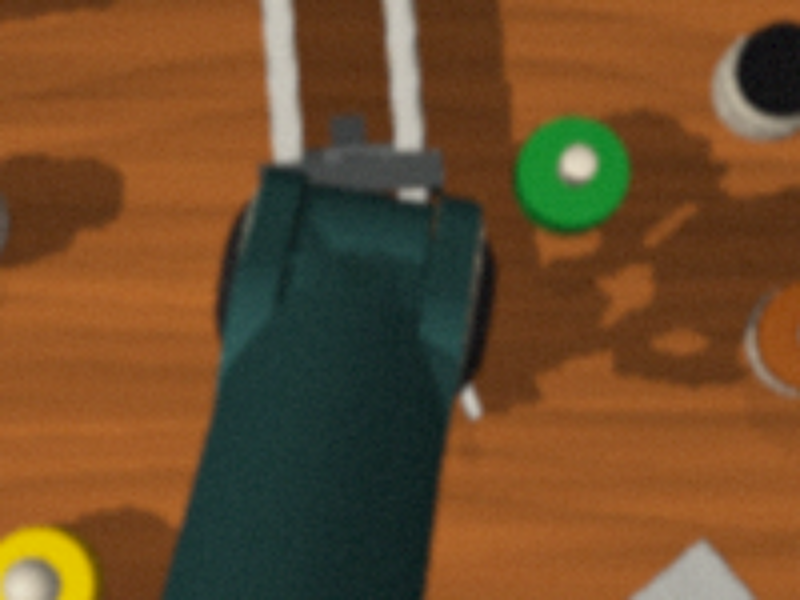

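The wrist view shows the jar held over the mouth, with catch noses near (458,213) and (451,300). I'll check the rack pose from those.

Run:
```python
from h import *
a=np.load('w4.npy');s=dict(eef_pos=a[:3],tool_rot=a[3:])
for n,u,z in [('noseL',(458,213),44),('noseR',(451,300),44),('tipL',(248,138),40),('endL',(394,185),40),('bridgeL36',(599,172),94),('bridgeL16',(549,169),94)]:
    print(n,w2r(px2w('wrist',*u,z,s)[:2]).round(1))
im=cv2.imread('pics/w4.png')
cv2.imwrite('pics/w4c.png',cv2.resize(im[120:380,380:620],None,fx=2.3,fy=2.3,interpolation=2))
```

```text
noseL [ 0.9 25.3]
noseR [  1.3 -22.5]
tipL [-105.1   62.2]
endL [-31.7  39. ]
bridgeL36 [35.9 51.4]
bridgeL16 [16.9 52.5]
```

View pics/w4c.png

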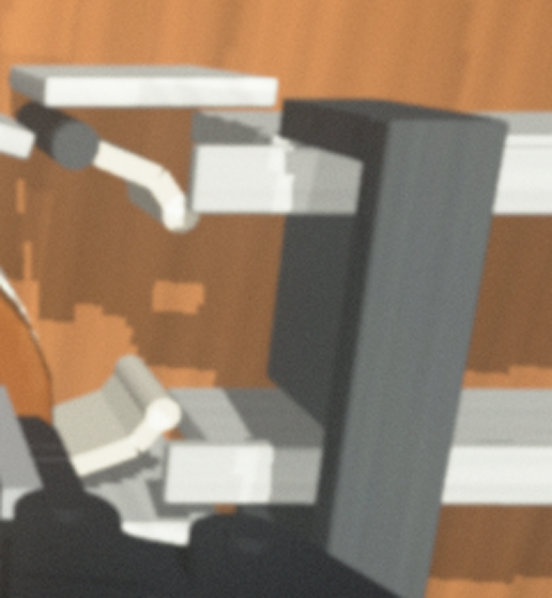

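Request:
move_arm([
  {"dx": 0, "dy": 0, "dz": 15, "ax": 0, "ay": 0, "az": 0},
  {"dx": 0, "dy": 0, "dz": 20, "ax": 0, "ay": 0, "az": 0},
  {"dx": 0, "dy": 0, "dz": 15, "ax": 0, "ay": 0, "az": 0},
  {"dx": 0, "dy": 0, "dz": 7, "ax": 0, "ay": 0, "az": 0},
  {"dx": 0, "dy": 0, "dz": 0, "ax": 0, "ay": 0, "az": 0},
])

```text
time_s: 5.0
eef_pos: [511.6, -4.7, 51.5]
tool_rot: [0.678, 0.735, -0.001, -0.001]
force: [0.5, -0.6, -2.8]
finger_gap: 29.9
```

```bash
sed -i 's/RX=np.array(\[581.2,-0.8\])/RX=np.array([582.1,0.5])/' h.py
python3 - <<'E'
from h import *
s=arm.read_state();print(s['eef_pos'],s['force'],s['qpos'].round(2),w2r(s['eef_pos']))
E
```

```text
[511.56327412  -4.68583856  51.50501867] [ 0.48320705 -0.60242529 -2.81275603] [-0.33  0.52  0.34  2.07 -0.31  0.59  0.3 ] [-70.72610162   0.37572455]
```

Request:
move_arm([
  {"dx": 0, "dy": 0, "dz": 1.5, "ax": 0, "ay": 0, "az": 0},
  {"dx": 0, "dy": 0, "dz": 0, "ax": 0, "ay": 0, "az": 0},
])

```text
time_s: 5.2
eef_pos: [512.8, -5.3, 51.4]
tool_rot: [0.679, 0.735, 0.0, 0.0]
force: [0.2, 0.2, -4.0]
finger_gap: 29.8
```

Request:
move_arm([
  {"dx": 0, "dy": 0, "dz": 0, "ax": 0, "ay": 0, "az": 0},
  {"dx": 0, "dy": 0, "dz": 0, "ax": 0, "ay": 0, "az": 0},
  {"dx": 0, "dy": 0, "dz": 0, "ax": 0, "ay": 0, "az": 0},
  {"dx": 0, "dy": 0, "dz": 0, "ax": 0, "ay": 0, "az": 0},
  {"dx": 0, "dy": 0, "dz": -10, "ax": 0, "ay": 0, "az": 0},
  {"dx": 0, "dy": 0, "dz": -25, "ax": 0, "ay": 0, "az": 0},
  {"dx": 0, "dy": 0, "dz": -20, "ax": 0, "ay": 0, "az": 0},
], jaw=0.3)

```text
time_s: 5.9
eef_pos: [512.4, -5.8, 107.2]
tool_rot: [0.679, 0.734, 0.0, 0.0]
force: [0.5, 0.3, -0.1]
finger_gap: 59.4
```

Request:
move_arm([
  {"dx": 0, "dy": -20, "dz": 0, "ax": 0, "ay": 0, "az": 0},
  {"dx": 0, "dy": -25, "dz": 0, "ax": 0, "ay": 0, "az": 0},
  {"dx": 0, "dy": -18, "dz": 0, "ax": 0, "ay": 0, "az": 0},
  {"dx": 0, "dy": 0, "dz": 0, "ax": 0, "ay": 0, "az": 0},
], jaw=1)

```text
time_s: 6.3
eef_pos: [447.2, -10.6, 106.3]
tool_rot: [0.679, 0.734, -0.0, -0.001]
force: [0.0, -1.0, -0.3]
finger_gap: 1.5
```

Run:
```python
from h import *
s=arm.read_state();im=imaging.read_camera('wrist')[:,:,::-1]
cv2.imwrite('pics/w5.png',im)
print(s['time_s'],s['eef_pos'],s['joint_vel'].round(3),s['finger_gap'],s['qpos'].round(2),w2r(s['eef_pos']))
m=r2w(-70);print(w2px('wrist',(m[0],m[1],65),s))
```

```text
6.3 [447.24574865 -10.63639429 106.25815673] [ 0.003  0.029 -0.008 -0.072 -0.013 -0.015  0.004] 1.4545103201509673 [-0.4   0.34  0.41  2.2  -0.22  0.64  0.24] [-135.31237393   -0.49984706]
[459.05460072 272.46032789]
```

View pics/w5.png

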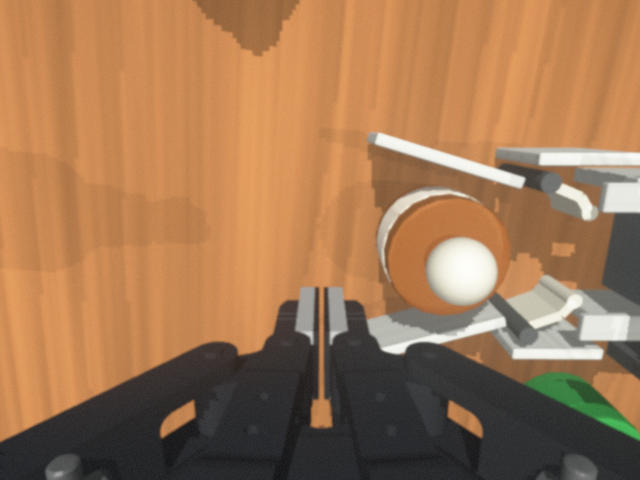

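The jar stands in the mouth with its ball at (462,271). The finger linkages would stick out forward towards the stopper and bridge, so I'll turn the jaws across the lane before pushing and keep that orientation for the rest.

Request:
move_arm([
  {"dx": 0, "dy": 0, "dz": 0, "ax": 0, "ay": 0, "az": -0.143},
  {"dx": 0, "dy": 0, "dz": 0, "ax": 0, "ay": 0, "az": -0.143},
  {"dx": 0, "dy": 0, "dz": 0, "ax": 0, "ay": 0, "az": -0.143},
  {"dx": 0, "dy": 0, "dz": 0, "ax": 0, "ay": 0, "az": -0.143},
  {"dx": 0, "dy": 0, "dz": 0, "ax": 0, "ay": 0, "az": -0.143},
  {"dx": 0, "dy": 0, "dz": 0, "ax": 0, "ay": 0, "az": -0.143},
  {"dx": 0, "dy": 0, "dz": 0, "ax": 0, "ay": 0, "az": -0.143},
  {"dx": 0, "dy": 0, "dz": 0, "ax": 0, "ay": 0, "az": -0.143},
])

```text
time_s: 7.15
eef_pos: [451.2, -10.5, 106.3]
tool_rot: [0.17, 0.985, 0.0, 0.001]
force: [-1.1, -0.2, -0.5]
finger_gap: 0.0
```

Request:
move_arm([
  {"dx": 0, "dy": 0, "dz": 0, "ax": 0, "ay": 0, "az": -0.143},
  {"dx": 0, "dy": 0, "dz": 0, "ax": 0, "ay": 0, "az": -0.143},
  {"dx": 0, "dy": 0, "dz": 0, "ax": 0, "ay": 0, "az": -0.141},
  {"dx": 0, "dy": 0, "dz": 0, "ax": 0, "ay": -0.1, "az": 0},
  {"dx": 0, "dy": 0, "dz": 0, "ax": 0, "ay": -0.1, "az": 0},
  {"dx": 0, "dy": 0, "dz": 0, "ax": 0, "ay": 0, "az": 0},
])

```text
time_s: 7.75
eef_pos: [447.6, -10.9, 105.5]
tool_rot: [-0.039, 0.994, 0.004, 0.099]
force: [-0.7, 0.2, -0.1]
finger_gap: -0.2
```

```bash
cat >> h.py <<'E'
def rot(yaw,tilt=0):
    f=np.array([np.cos(yaw),np.sin(yaw),0]); k=np.array([0,0,1.])
    z=np.sin(tilt)*f-np.cos(tilt)*k; x=-(np.cos(tilt)*f+np.sin(tilt)*k); return np.column_stack([x,np.cross(z,x),z])
def st():
    s=arm.read_state(); Rm=R.from_quat(s['tool_rot']).as_matrix(); c,q=np.cos(RY),np.sin(RY)
    F=s['force']; print('t %.2f'%s['time_s'],'eef',s['eef_pos'].round(1),'rack',w2r(s['eef_pos']).round(1),'z',s['eef_pos'][2].round(1),'F',F.round(1),'gap',s['finger_gap'].round(1),
     'toolerr',R.from_matrix(Rm.T@rot(RY,0)).as_rotvec().round(3),'q',s['qpos'].round(2)); return s
E
python3 - <<'E'
from h import *
st(); t=r2w(-135,0)
plan([((t[0],t[1],18),RY,0.2,5)])
E
```

```text
Traceback (most recent call last):
  File "h.py", line 40, in st
    F=s['force']; print('t %.2f'%s['time_s'],'eef',s['eef_pos'].round(1),'rack',w2r(s['eef_pos']).round(1),'z',s['eef_pos'][2].round(1),'F',F.round(1),'gap',s['finger_gap'].round(1),
                                                                                                                                                             ^^^^^^^^^^^^^^^^^^^^^
AttributeError: 'float' object has no attribute 'round'
```

```bash
sed -i "s/s\['finger_gap'\].round(1)/round(s['finger_gap'],1)/" h.py
python3 - <<'E'
from h import *
st(); t=r2w(-135,0)
plan([((t[0],t[1],18),RY,0.2,5)])
E
```

```text
t 7.75 eef [447.6 -10.9 105.5] rack [-135.    -0.8] z 105.5 F [-0.7  0.2 -0.1] gap -0.2 toolerr [ 0.     0.198 -0.   ] q [-0.07  0.25  0.03  2.32 -0.04  0.37  1.64]
[{"dx": 3.4, "dy": 0.1, "dz": 17.2}, {"dx": 3.5, "dy": 0.2, "dz": 17.1}, {"dx": 3.4, "dy": 0.1, "dz": 17.2}, {"dx": 3.5, "dy": 0.2, "dz": 17.1}, {"dx": 3.5, "dy": 0.1, "dz": 17.2}]
```

Request:
move_arm([
  {"dx": 3.5, "dy": 0.2, "dz": 17, "ax": 0, "ay": 0, "az": 0},
  {"dx": 3.5, "dy": 0.2, "dz": 17, "ax": 0, "ay": 0, "az": 0},
  {"dx": 3.5, "dy": 0.2, "dz": 17, "ax": 0, "ay": 0, "az": 0},
  {"dx": 3.5, "dy": 0.2, "dz": 17, "ax": 0, "ay": 0, "az": 0},
  {"dx": 3, "dy": 0.2, "dz": 17, "ax": 0, "ay": 0, "az": 0},
  {"dx": 0, "dy": 0, "dz": 0, "ax": 0, "ay": 0, "az": 0},
])

```text
time_s: 8.35
eef_pos: [451.7, -9.4, 20.0]
tool_rot: [-0.039, 0.995, 0.004, 0.096]
force: [0.3, 0.3, 1.0]
finger_gap: -0.1
```

Run:
```python
from h import *
st(); t=r2w(-112,0)
plan([((t[0],t[1],18),RY,0.2,4)])
im=imaging.read_camera('wrist')[:,:,::-1]
cv2.imwrite('pics/w6.png',im)
```

```text
t 8.35 eef [451.7  -9.4  20. ] rack [-130.8    0.3] z 20.0 F [0.3 0.3 1. ] gap -0.1 toolerr [0.001 0.193 0.001] q [-0.03  0.46 -0.03  2.34  0.03  0.15  1.57]
[{"dx": -4.5, "dy": -0.1, "dz": 1.4, "ay": -0.002}, {"dx": -4.5, "dy": -0.1, "dz": 1.4, "ay": -0.002}, {"dx": -4.5, "dy": -0.1, "dz": 1.4}, {"dx": -4.5, "dz": 1.4, "ay": -0.002}]
```

View pics/w6.png

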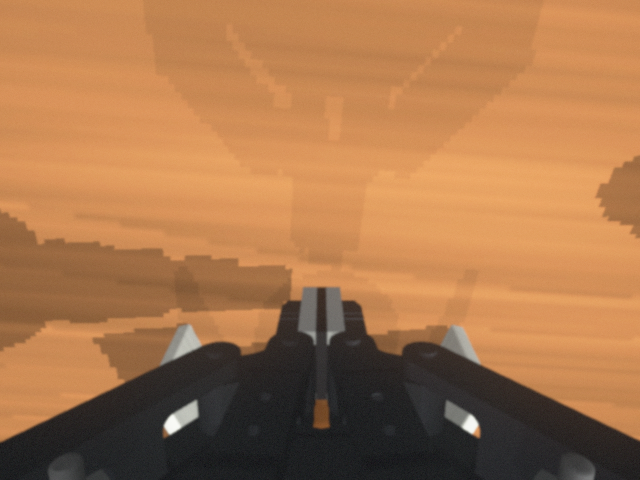

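The view shows the fingers lined up between the mouth walls at (185,345) and (460,345). Joint 6 is near its limit, so I'll move forward and use less tilt next time.

Request:
move_arm([
  {"dx": -4, "dy": 0, "dz": 1, "ax": 0, "ay": 0, "az": 0},
  {"dx": -8, "dy": 0, "dz": 2, "ax": 0, "ay": 0, "az": 0},
  {"dx": -6, "dy": 0, "dz": 1.2, "ax": 0, "ay": 0, "az": 0},
  {"dx": -6, "dy": 0, "dz": 1.2, "ax": 0, "ay": 0, "az": 0},
  {"dx": -6, "dy": 0, "dz": 1.2, "ax": 0, "ay": 0, "az": 0},
  {"dx": 0, "dy": 0, "dz": 0, "ax": 0, "ay": 0, "az": 0},
])

```text
time_s: 9.0
eef_pos: [482.5, -7.0, 21.0]
tool_rot: [-0.039, 0.994, 0.004, 0.099]
force: [-0.7, 0.6, 0.7]
finger_gap: -0.0
```

Run:
```python
from h import *
st()
im=imaging.read_camera('scene')[:,:,::-1]
cv2.imwrite('pics/s6.png',cv2.resize(im[150:350,230:430],(600,600),interpolation=2))
```

```text
t 9.00 eef [482.5  -7.   21. ] rack [-99.9   0.3] z 21.0 F [-0.7  0.6  0.7] gap -0.0 toolerr [0.    0.198 0.001] q [-0.03  0.49 -0.03  2.27  0.03  0.19  1.57]
```

View pics/s6.png

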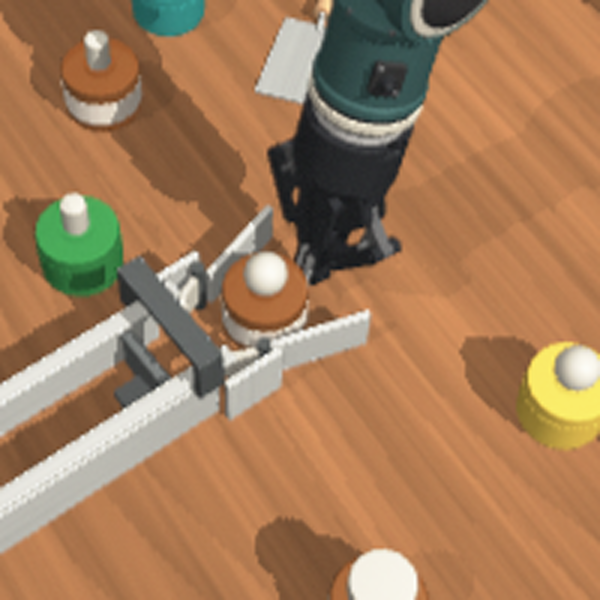

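The jar is seated ahead of the tool and sliding. Continuing.

Request:
move_arm([
  {"dx": -6, "dy": 0, "dz": 1.5, "ax": 0, "ay": 0, "az": 0},
  {"dx": -6, "dy": 0, "dz": 1.3, "ax": 0, "ay": 0, "az": 0},
  {"dx": -6, "dy": 0, "dz": 1.3, "ax": 0, "ay": 0, "az": 0},
  {"dx": -6, "dy": 0, "dz": 1.3, "ax": 0, "ay": 0, "az": 0},
  {"dx": -6, "dy": 0, "dz": 1.3, "ax": 0, "ay": 0, "az": 0},
  {"dx": -5, "dy": 0, "dz": 1, "ax": 0, "ay": 0, "az": 0},
])

```text
time_s: 9.65
eef_pos: [516.0, -4.5, 19.6]
tool_rot: [-0.039, 0.995, 0.004, 0.096]
force: [-8.5, -0.5, 5.2]
finger_gap: -0.2
```

Run:
```python
from h import *
st()
```

```text
t 9.65 eef [516.   -4.5  19.6] rack [-66.3   0.3] z 19.6 F [-8.5 -0.5  5.2] gap -0.2 toolerr [0.    0.193 0.   ] q [-0.03  0.52 -0.03  2.19  0.03  0.23  1.57]
```

Request:
move_arm([
  {"dx": -4, "dy": 0, "dz": 0.8, "ax": 0, "ay": 0, "az": 0},
  {"dx": -4, "dy": 0, "dz": 0.8, "ax": 0, "ay": 0, "az": 0},
  {"dx": -4, "dy": 0, "dz": 0.8, "ax": 0, "ay": 0, "az": 0},
  {"dx": -4, "dy": 0, "dz": 0.8, "ax": 0, "ay": 0, "az": 0},
])

```text
time_s: 10.05
eef_pos: [531.5, -3.2, 19.4]
tool_rot: [-0.039, 0.995, 0.004, 0.096]
force: [-6.4, -0.6, 2.9]
finger_gap: 0.3
```

Request:
move_arm([
  {"dx": -4, "dy": 0, "dz": 0.8, "ax": 0, "ay": 0, "az": 0},
  {"dx": -4, "dy": 0, "dz": 0.8, "ax": 0, "ay": 0, "az": 0},
  {"dx": -4, "dy": 0, "dz": 0.8, "ax": 0, "ay": 0, "az": 0},
])

```text
time_s: 10.35
eef_pos: [545.7, -2.1, 19.8]
tool_rot: [-0.039, 0.994, 0.004, 0.098]
force: [-2.6, -0.8, -0.6]
finger_gap: 0.1
```

Run:
```python
from h import *
st()
im=imaging.read_camera('scene')[:,:,::-1]
cv2.imwrite('pics/s7.png',cv2.resize(im[150:350,230:430],(600,600),interpolation=2))
```

```text
t 10.35 eef [545.7  -2.1  19.8] rack [-36.5   0.3] z 19.8 F [-2.6 -0.8 -0.6] gap 0.1 toolerr [0.    0.196 0.   ] q [-0.03  0.55 -0.02  2.13  0.03  0.27  1.57]
```

View pics/s7.png

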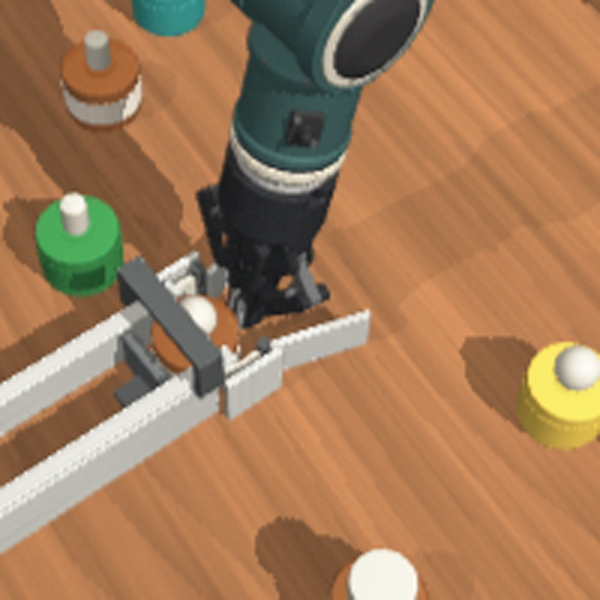

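Request:
move_arm([
  {"dx": -4, "dy": 0, "dz": 0.8, "ax": 0, "ay": 0, "az": 0},
  {"dx": -4, "dy": 0, "dz": 0.8, "ax": 0, "ay": 0, "az": 0},
  {"dx": -4, "dy": 0, "dz": 0.8, "ax": 0, "ay": 0, "az": 0},
  {"dx": -4, "dy": 0, "dz": 0.8, "ax": 0, "ay": 0, "az": 0},
  {"dx": -2, "dy": 0, "dz": 0.4, "ax": 0, "ay": 0, "az": 0},
])

```text
time_s: 10.9
eef_pos: [565.0, -0.5, 20.2]
tool_rot: [-0.039, 0.994, 0.004, 0.099]
force: [-1.1, -0.1, -1.7]
finger_gap: 0.4
```

Run:
```python
from h import *
st()
im=imaging.read_camera('scene')[:,:,::-1]
cv2.imwrite('pics/s8.png',cv2.resize(im[200:320,240:360],(600,600),interpolation=2))
```

```text
t 10.90 eef [ 5.65e+02 -5.00e-01  2.02e+01] rack [-17.2   0.4] z 20.2 F [-1.1 -0.1 -1.7] gap 0.4 toolerr [0.    0.198 0.001] q [-0.04  0.57 -0.02  2.08  0.03  0.29  1.57]
```

View pics/s8.png

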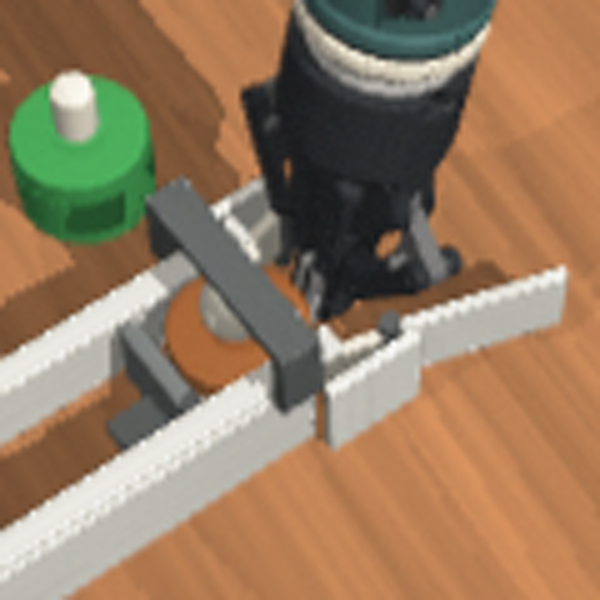

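Request:
move_arm([
  {"dx": -3, "dy": 0, "dz": 0.6, "ax": 0, "ay": 0, "az": 0},
  {"dx": -3, "dy": 0, "dz": 0.6, "ax": 0, "ay": 0, "az": 0},
  {"dx": 0, "dy": 0, "dz": 0, "ax": 0, "ay": 0, "az": 0},
])

```text
time_s: 11.25
eef_pos: [569.1, -0.3, 19.8]
tool_rot: [-0.039, 0.995, 0.004, 0.097]
force: [-5.2, -1.0, 2.3]
finger_gap: -0.0
```

Run:
```python
from h import *
st()
im=imaging.read_camera('scene')[:,:,::-1]
cv2.imwrite('pics/s9.png',cv2.resize(im[200:320,240:360],(600,600),interpolation=2))
```

```text
t 11.25 eef [ 5.691e+02 -3.000e-01  1.980e+01] rack [-13.    0.2] z 19.8 F [-5.2 -1.   2.3] gap -0.0 toolerr [0.    0.194 0.   ] q [-0.04  0.58 -0.02  2.07  0.03  0.3   1.57]
```

View pics/s9.png

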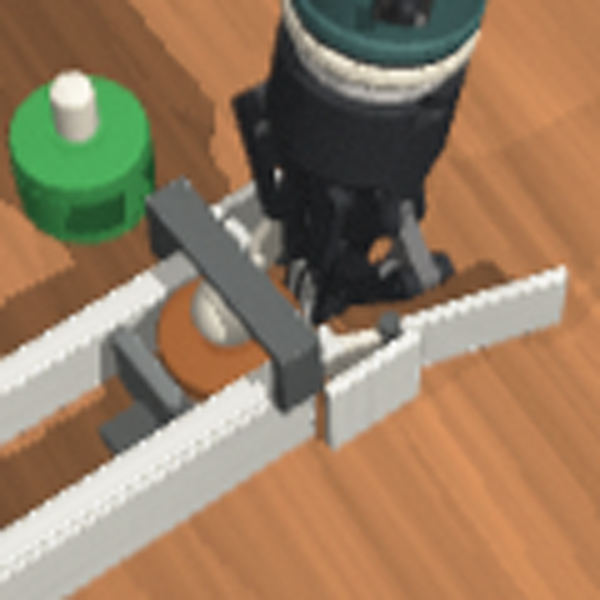

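Request:
move_arm([
  {"dx": 4, "dy": 0, "dz": -0.8, "ax": 0, "ay": 0, "az": 0},
  {"dx": 20, "dy": 0, "dz": -4, "ax": 0, "ay": 0, "az": 0},
  {"dx": 30, "dy": 0, "dz": -10, "ax": 0, "ay": 0.05, "az": 0},
  {"dx": 10, "dy": 0, "dz": -40, "ax": 0, "ay": 0.1, "az": 0},
  {"dx": 0, "dy": 0, "dz": -45, "ax": 0, "ay": 0.047, "az": 0},
  {"dx": 0, "dy": 0, "dz": -45, "ax": 0, "ay": 0, "az": 0},
  {"dx": 0, "dy": 0, "dz": 0, "ax": 0, "ay": 0, "az": 0},
  {"dx": 0, "dy": 0, "dz": 0, "ax": 0, "ay": 0, "az": 0},
])

```text
time_s: 12.1
eef_pos: [498.0, -5.9, 153.6]
tool_rot: [-0.04, 0.999, 0.0, 0.002]
force: [0.8, -0.7, -0.6]
finger_gap: 0.0
```

Run:
```python
from h import *
s=st()
cv2.imwrite('pics/w10.png',imaging.read_camera('wrist')[:,:,::-1])
cv2.imwrite('pics/s10.png',cv2.resize(imaging.read_camera('scene')[:,:,::-1][200:320,240:360],(600,600),interpolation=2))
for x in (27,30,33):
  m=r2w(x);print(x,w2px('scene',(m[0],m[1],65)),w2px('wrist',(m[0],m[1],65),s))
```

```text
t 12.10 eef [498.   -5.9 153.6] rack [-84.3   0.3] z 153.6 F [ 0.8 -0.7 -0.6] gap 0.0 toolerr [0.    0.004 0.001] q [-0.03  0.32 -0.03  2.04  0.01  0.78  1.58]
27 [286.5618718 260.6581917] [319.57627437 407.7917185 ]
30 [285.39097412 261.39308586] [319.57417316 411.73589827]
33 [284.21759099 262.12953997] [319.57208429 415.65691389]
```

View pics/w10.png

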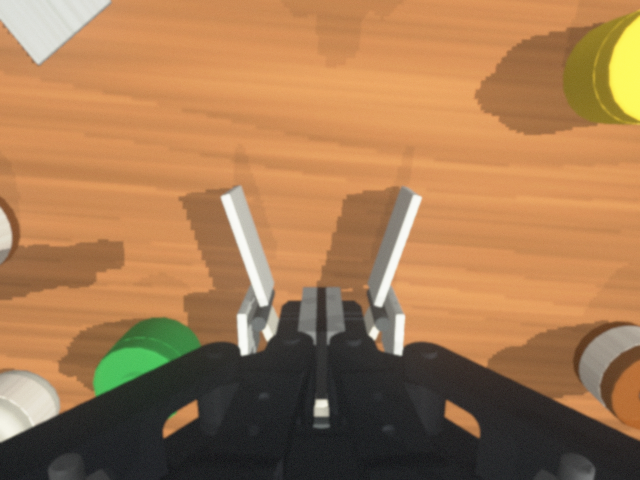

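View pics/s10.png

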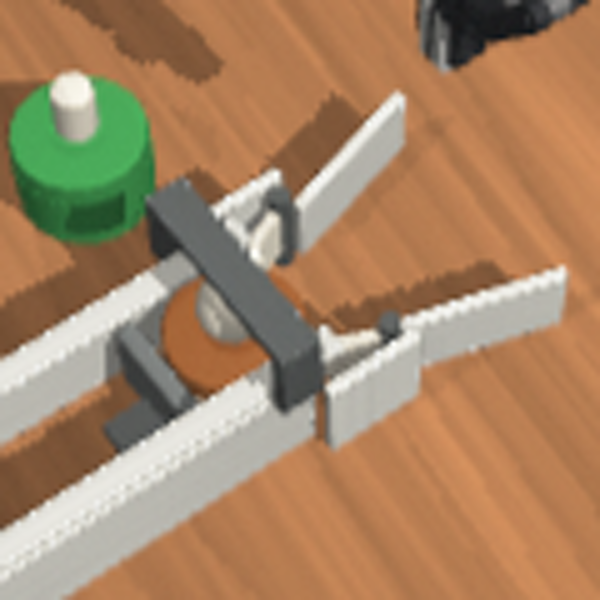

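The ball jar is caught and both catches are shut, with the ball at scene pixel (285,262), i.e. x of about 28 mm. Now the disc jar: brown with the wide white disc, top (212,212). It is the only one of its kind.

Run:
```python
from h import *
plan([((589.5,233.2,150),RY,0,7)])
```

```text
[{"dx": -16.0, "dy": 33.0, "dz": 0.2}, {"dx": -16.0, "dy": 33.0, "dz": 0.2}, {"dx": -16.0, "dy": 33.0, "dz": 0.2}, {"dx": -16.0, "dy": 33.0, "dz": 0.2}, {"dx": -16.0, "dy": 33.0, "dz": 0.2}, {"dx": -16.0, "dy": 33.0, "dz": 0.2}, {"dx": -16.0, "dy": 33.0, "dz": 0.2}]
```

Request:
move_arm([
  {"dx": -16, "dy": 25, "dz": 0, "ax": 0, "ay": 0, "az": 0},
  {"dx": -16, "dy": 38, "dz": 0, "ax": 0, "ay": 0, "az": 0},
  {"dx": -16, "dy": 38, "dz": 0, "ax": 0, "ay": 0, "az": 0},
  {"dx": -16, "dy": 38, "dz": 0, "ax": 0, "ay": 0, "az": 0},
  {"dx": -16, "dy": 38, "dz": 0, "ax": 0, "ay": 0, "az": 0},
  {"dx": -16, "dy": 34, "dz": 0, "ax": 0, "ay": 0, "az": 0},
  {"dx": -16, "dy": 20, "dz": 0, "ax": 0, "ay": 0, "az": 0},
  {"dx": 0, "dy": 0, "dz": 0, "ax": 0, "ay": 0, "az": 0},
], jaw=0)

```text
time_s: 13.0
eef_pos: [589.6, 237.4, 149.7]
tool_rot: [-0.042, 0.999, 0.001, -0.001]
force: [-0.1, 0.7, 0.7]
finger_gap: 85.3
```

Request:
move_arm([
  {"dx": 0, "dy": 0, "dz": 0, "ax": 0, "ay": 0, "az": 0},
  {"dx": 0, "dy": 0, "dz": 0, "ax": 0, "ay": 0, "az": 0},
])

```text
time_s: 13.2
eef_pos: [589.2, 231.4, 150.8]
tool_rot: [-0.039, 0.999, -0.001, -0.001]
force: [-0.3, -0.4, -1.0]
finger_gap: 85.4
```

Run:
```python
from h import *
s=st();np.save('w11.npy',np.r_[s['eef_pos'],s['tool_rot']])
cv2.imwrite('pics/w11.png',imaging.read_camera('wrist')[:,:,::-1])
print(w2px('wrist',(591.3,233.2,80),s))
```

```text
t 13.20 eef [589.2 231.4 150.8] rack [ 25.2 229.6] z 150.8 F [-0.3 -0.4 -1. ] gap 85.4 toolerr [-0.001 -0.003 -0.001] q [-0.37  0.53 -0.08  1.71  0.05  0.91  1.18]
[323.30866063 256.99068399]
```

View pics/w11.png

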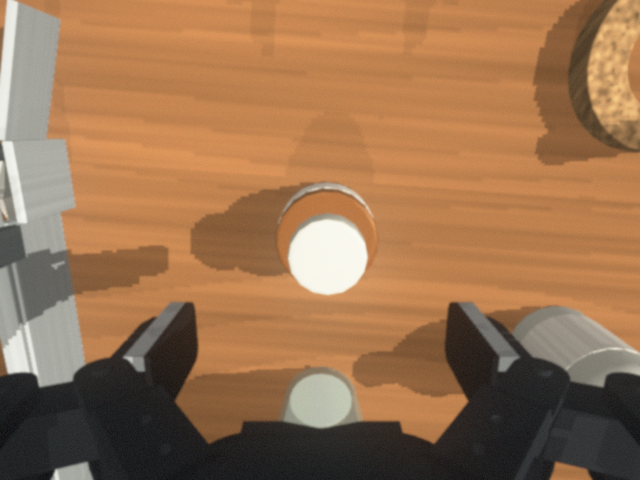

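Run:
```python
from h import *
a=np.load('w11.npy');s=dict(eef_pos=a[:3],tool_rot=a[3:]);b=px2w('wrist',328,255,80,s);print(b)
st();plan([((b[0],b[1],55),RY,0,4)])
```

```text
[589.9836254  235.62506757  80.        ]
t 13.25 eef [589.4 231.3 151.2] rack [ 25.4 229.6] z 151.2 F [ 0.2 -0.3 -0.2] gap 85.8 toolerr [-0.001 -0.002 -0.001] q [-0.37  0.53 -0.08  1.71  0.05  0.91  1.18]
[{"dx": -0.3, "dy": 1.1, "dz": 24.1}, {"dx": -0.3, "dy": 1.1, "dz": 24.0}, {"dx": -0.2, "dy": 1.1, "dz": 24.1}, {"dx": -0.2, "dy": 1.0, "dz": 24.0}]
```

The disc is at (328,256). Descending onto it.

Request:
move_arm([
  {"dx": -0.3, "dy": 1.5, "dz": 20, "ax": 0, "ay": 0, "az": 0},
  {"dx": -0.3, "dy": 1.5, "dz": 30, "ax": 0, "ay": 0, "az": 0},
  {"dx": 0, "dy": 1, "dz": 26, "ax": 0, "ay": 0, "az": 0},
  {"dx": 0, "dy": 0, "dz": 15, "ax": 0, "ay": 0, "az": 0},
  {"dx": 0, "dy": 0, "dz": 4, "ax": 0, "ay": 0, "az": 0},
  {"dx": 0, "dy": 0, "dz": 0, "ax": 0, "ay": 0, "az": 0},
  {"dx": 0, "dy": 0, "dz": 0, "ax": 0, "ay": 0, "az": 0},
])

```text
time_s: 13.95
eef_pos: [591.1, 237.4, 58.4]
tool_rot: [-0.039, 0.999, 0.001, 0.001]
force: [-0.0, -0.3, 1.0]
finger_gap: 85.6
```

Run:
```python
from h import *
s=st()
cv2.imwrite('pics/w12.png',imaging.read_camera('wrist')[:,:,::-1])
```

```text
t 13.95 eef [591.1 237.4  58.4] rack [ 27.5 235.4] z 58.4 F [-0.  -0.3  1. ] gap 85.6 toolerr [0.001 0.001 0.   ] q [-0.38  0.66 -0.07  1.74  0.06  0.74  1.17]
```

View pics/w12.png

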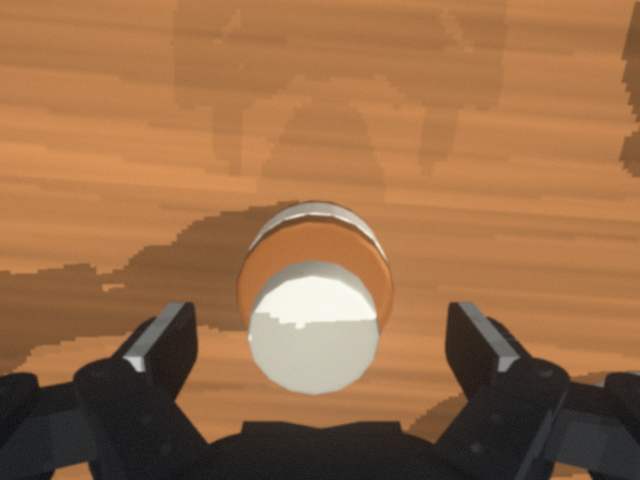

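Request:
move_arm([
  {"dx": 0, "dy": -2, "dz": 6, "ax": 0, "ay": 0, "az": 0},
  {"dx": 0, "dy": 0, "dz": 0, "ax": 0, "ay": 0, "az": 0},
])

```text
time_s: 14.2
eef_pos: [590.2, 234.7, 51.0]
tool_rot: [-0.039, 0.999, 0.0, -0.0]
force: [-0.3, -1.2, 0.4]
finger_gap: 85.5
```

Request:
move_arm([
  {"dx": 0, "dy": 0, "dz": 0, "ax": 0, "ay": 0, "az": 0},
  {"dx": 0, "dy": 0, "dz": 0, "ax": 0, "ay": 0, "az": 0},
  {"dx": 0, "dy": 0, "dz": 0, "ax": 0, "ay": 0, "az": 0},
  {"dx": 0, "dy": 0, "dz": 0, "ax": 0, "ay": 0, "az": 0},
  {"dx": 0, "dy": 0, "dz": 0, "ax": 0, "ay": 0, "az": 0},
], jaw=1)

```text
time_s: 14.7
eef_pos: [590.4, 235.3, 51.4]
tool_rot: [-0.04, 0.999, 0.0, -0.0]
force: [-0.2, -1.5, 2.8]
finger_gap: 43.0
```

Request:
move_arm([
  {"dx": 0, "dy": 0, "dz": -10, "ax": 0, "ay": 0, "az": 0},
  {"dx": 0, "dy": 0, "dz": -25, "ax": 0, "ay": 0, "az": 0},
  {"dx": 0, "dy": 0, "dz": -25, "ax": 0, "ay": 0, "az": 0},
  {"dx": 0, "dy": 0, "dz": 0, "ax": 0, "ay": 0, "az": 0},
])

```text
time_s: 15.1
eef_pos: [592.5, 236.3, 114.8]
tool_rot: [-0.04, 0.999, 0.001, 0.003]
force: [0.2, 0.5, -1.8]
finger_gap: 42.5
```

Run:
```python
from h import *
s=st();t=r2w(-70);plan([((t[0],t[1],112),RY,0,7)])
```

```text
t 15.10 eef [592.5 236.3 114.8] rack [ 28.9 234.2] z 114.8 F [ 0.2  0.5 -1.8] gap 42.5 toolerr [0.003 0.006 0.001] q [-0.38  0.58 -0.08  1.72  0.05  0.84  1.17]
[{"dx": 14.1, "dy": -33.5, "dz": 0.2}, {"dx": 14.2, "dy": -33.4, "dz": 0.2}, {"dx": 14.1, "dy": -33.5, "dz": 0.3}, {"dx": 14.2, "dy": -33.4, "dz": 0.3}, {"dx": 14.1, "dy": -33.5, "dz": 0.3}, {"dx": 14.2, "dy": -33.4, "dz": 0.4}, {"dx": 14.1, "dy": -33.5, "dz": 0.4}]
```

Request:
move_arm([
  {"dx": 16, "dy": -20, "dz": 0, "ax": 0, "ay": 0, "az": 0},
  {"dx": 20, "dy": -36, "dz": 0, "ax": 0, "ay": 0, "az": 0},
  {"dx": 20, "dy": -40, "dz": 0, "ax": 0, "ay": 0, "az": 0},
  {"dx": 20, "dy": -40, "dz": 0, "ax": 0, "ay": 0, "az": 0},
  {"dx": 13, "dy": -40, "dz": 0, "ax": 0, "ay": 0, "az": 0},
  {"dx": 10, "dy": -36, "dz": 0, "ax": 0, "ay": 0, "az": 0},
  {"dx": 0, "dy": -22, "dz": 0, "ax": 0, "ay": 0, "az": 0},
  {"dx": 0, "dy": 0, "dz": 0, "ax": 0, "ay": 0, "az": 0},
])

```text
time_s: 15.9
eef_pos: [509.3, -10.4, 110.4]
tool_rot: [-0.036, 0.999, -0.001, -0.001]
force: [0.1, -0.2, -2.9]
finger_gap: 43.0
```

Request:
move_arm([
  {"dx": 0, "dy": 0, "dz": 0, "ax": 0, "ay": 0, "az": 0},
  {"dx": 0, "dy": 0, "dz": 0, "ax": 0, "ay": 0, "az": 0},
])

```text
time_s: 16.1
eef_pos: [509.8, -4.7, 110.6]
tool_rot: [-0.04, 0.999, 0.001, -0.001]
force: [-1.0, 0.7, -3.3]
finger_gap: 42.9
```

Run:
```python
from h import *
s=st()
cv2.imwrite('pics/w13.png',imaging.read_camera('wrist')[:,:,::-1])
```

```text
t 16.10 eef [509.8  -4.7 110.6] rack [-72.4   0.5] z 110.6 F [-1.   0.7 -3.3] gap 42.9 toolerr [ 0.001 -0.001  0.002] q [-0.01  0.41 -0.06  2.03  0.03  0.7   1.57]
```

View pics/w13.png

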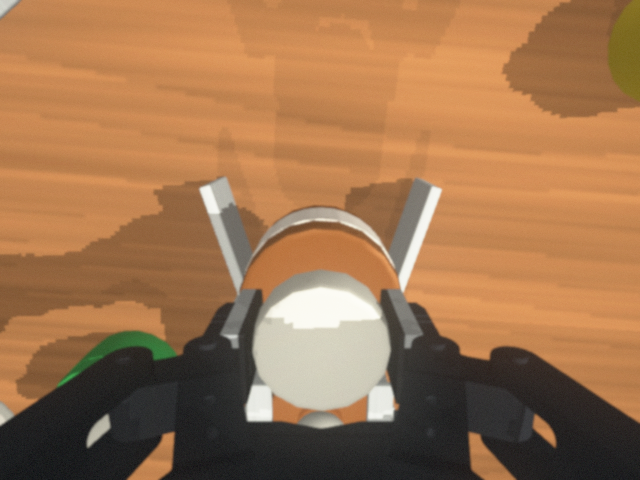

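The disc jar sits centred in the mouth (cols 243–400 between the walls). Lowering it.

Request:
move_arm([
  {"dx": 0, "dy": 0, "dz": 18, "ax": 0, "ay": 0, "az": 0},
  {"dx": 0, "dy": 0, "dz": 20, "ax": 0, "ay": 0, "az": 0},
  {"dx": 0, "dy": 0, "dz": 14, "ax": 0, "ay": 0, "az": 0},
  {"dx": 0, "dy": 0, "dz": 6, "ax": 0, "ay": 0, "az": 0},
  {"dx": 0, "dy": 0, "dz": 0.5, "ax": 0, "ay": 0, "az": 0},
  {"dx": 0, "dy": 0, "dz": 0, "ax": 0, "ay": 0, "az": 0},
])

```text
time_s: 16.75
eef_pos: [510.5, -5.6, 52.9]
tool_rot: [-0.04, 0.999, 0.0, -0.0]
force: [-0.5, -0.6, -3.0]
finger_gap: 42.9
```

Request:
move_arm([
  {"dx": 0, "dy": 0, "dz": 1.5, "ax": 0, "ay": 0, "az": 0},
  {"dx": 0, "dy": 0, "dz": 0, "ax": 0, "ay": 0, "az": 0},
])

```text
time_s: 16.95
eef_pos: [510.5, -5.8, 51.5]
tool_rot: [-0.04, 0.999, 0.0, 0.0]
force: [0.4, 0.5, -3.7]
finger_gap: 42.7
```

Request:
move_arm([
  {"dx": 0, "dy": 0, "dz": 0, "ax": 0, "ay": 0, "az": 0},
  {"dx": 0, "dy": 0, "dz": 0, "ax": 0, "ay": 0, "az": 0},
  {"dx": 0, "dy": 0, "dz": 0, "ax": 0, "ay": 0, "az": 0},
  {"dx": 0, "dy": 0, "dz": 0, "ax": 0, "ay": 0, "az": 0},
  {"dx": 0, "dy": 0, "dz": -15, "ax": 0, "ay": 0, "az": 0},
  {"dx": 0, "dy": 0, "dz": -25, "ax": 0, "ay": 0, "az": 0},
  {"dx": 0, "dy": 0, "dz": -15, "ax": 0, "ay": 0, "az": 0},
], jaw=0.2)

```text
time_s: 17.65
eef_pos: [510.7, -5.9, 107.4]
tool_rot: [-0.04, 0.999, 0.0, 0.0]
force: [-0.2, 0.4, 0.7]
finger_gap: 68.3
```

Request:
move_arm([
  {"dx": 20, "dy": 0, "dz": 0, "ax": 0, "ay": 0, "az": 0},
  {"dx": 25, "dy": 0, "dz": 0, "ax": 0, "ay": 0, "az": 0},
  {"dx": 13, "dy": 0, "dz": 0, "ax": 0, "ay": 0, "az": 0},
  {"dx": 0, "dy": 0, "dz": 0, "ax": 0, "ay": 0, "az": 0},
  {"dx": 0, "dy": 0, "dz": 0, "ax": 0, "ay": 0, "az": 0},
], jaw=1)

```text
time_s: 18.15
eef_pos: [453.5, -10.4, 106.4]
tool_rot: [-0.04, 0.999, 0.0, 0.001]
force: [-0.5, -0.2, -0.5]
finger_gap: -0.2
```

Run:
```python
from h import *
s=st()
cv2.imwrite('pics/s14.png',cv2.resize(imaging.read_camera('scene')[:,:,::-1][150:350,230:430],(600,600),interpolation=2))
t=r2w(-129);plan([((t[0],t[1],20),RY,0.1,5)])
```

```text
t 18.15 eef [453.5 -10.4 106.4] rack [-129.1   -0.8] z 106.4 F [-0.5 -0.2 -0.5] gap -0.2 toolerr [0.    0.001 0.   ] q [ 0.    0.33 -0.06  2.17  0.03  0.64  1.57]
[{"dx": 0.1, "dy": 0.1, "dz": 17.3, "ay": -0.02}, {"dx": 0.4, "dy": 0.2, "dz": 17.3, "ay": -0.02}, {"dx": 0.7, "dy": 0.1, "dz": 17.2, "ay": -0.02}, {"dx": 1.1, "dy": 0.2, "dz": 17.3, "ay": -0.019}, {"dx": 1.4, "dy": 0.1, "dz": 17.2, "ay": -0.02}]
```

View pics/s14.png

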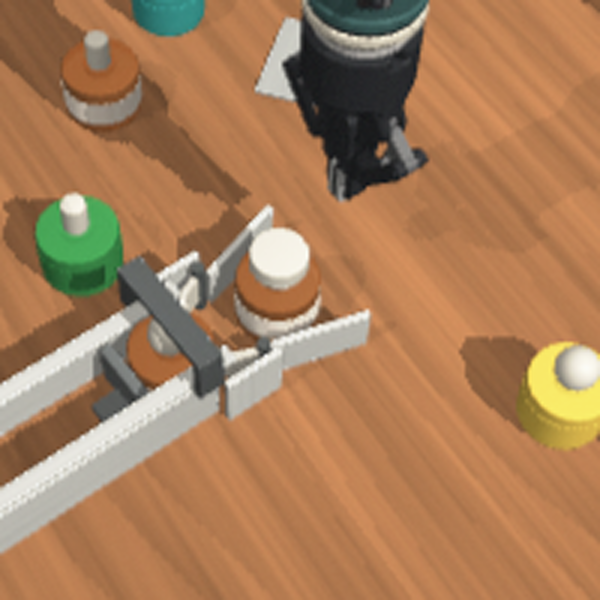

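The disc jar stands in the mouth. Lowering behind it and pushing.

Request:
move_arm([
  {"dx": 0, "dy": 0.2, "dz": 17, "ax": 0, "ay": -0.02, "az": 0},
  {"dx": 0.4, "dy": 0.2, "dz": 17, "ax": 0, "ay": -0.02, "az": 0},
  {"dx": 0.7, "dy": 0.2, "dz": 17, "ax": 0, "ay": -0.02, "az": 0},
  {"dx": 1, "dy": 0.2, "dz": 17, "ax": 0, "ay": -0.02, "az": 0},
  {"dx": 1.4, "dy": 0, "dz": 17, "ax": 0, "ay": -0.02, "az": 0},
  {"dx": 0, "dy": 0, "dz": 0, "ax": 0, "ay": 0, "az": 0},
])

```text
time_s: 18.8
eef_pos: [451.0, -9.6, 19.1]
tool_rot: [-0.04, 0.998, 0.002, 0.048]
force: [-0.1, -0.2, -0.2]
finger_gap: -0.1
```

Request:
move_arm([
  {"dx": -4, "dy": 0, "dz": 0.5, "ax": 0, "ay": 0, "az": 0},
  {"dx": -7, "dy": 0, "dz": 0.8, "ax": 0, "ay": 0, "az": 0},
  {"dx": -7, "dy": 0, "dz": 0.8, "ax": 0, "ay": 0, "az": 0},
  {"dx": -7, "dy": 0, "dz": 0.8, "ax": 0, "ay": 0, "az": 0},
  {"dx": -7, "dy": 0, "dz": 0.8, "ax": 0, "ay": 0, "az": 0},
  {"dx": -7, "dy": 0, "dz": 0.8, "ax": 0, "ay": -0.03, "az": 0},
  {"dx": -7, "dy": 0, "dz": 0.8, "ax": 0, "ay": -0.03, "az": 0},
  {"dx": -7, "dy": 0, "dz": 1, "ax": 0, "ay": -0.03, "az": 0},
])

```text
time_s: 19.6
eef_pos: [504.9, -5.5, 20.3]
tool_rot: [-0.039, 0.995, 0.004, 0.094]
force: [-6.7, -0.4, 2.0]
finger_gap: -0.2
```

Run:
```python
from h import *
s=st()
```

```text
t 19.60 eef [504.9  -5.5  20.3] rack [-77.4   0.1] z 20.3 F [-6.7 -0.4  2. ] gap -0.2 toolerr [0.    0.188 0.   ] q [-0.02  0.51 -0.04  2.21  0.06  0.23  1.54]
```

Request:
move_arm([
  {"dx": -4, "dy": 0, "dz": 0.8, "ax": 0, "ay": 0, "az": 0},
  {"dx": -4, "dy": 0, "dz": 0.8, "ax": 0, "ay": 0, "az": 0},
  {"dx": -4, "dy": 0, "dz": 0.8, "ax": 0, "ay": 0, "az": 0},
  {"dx": -4, "dy": 0, "dz": 0.8, "ax": 0, "ay": 0, "az": 0},
])

```text
time_s: 20.0
eef_pos: [516.3, -4.7, 19.1]
tool_rot: [-0.039, 0.995, 0.004, 0.089]
force: [-16.4, -0.8, 11.4]
finger_gap: -0.4
```

Request:
move_arm([
  {"dx": -4, "dy": 0, "dz": 0.8, "ax": 0, "ay": 0, "az": 0},
  {"dx": -4, "dy": 0, "dz": 0.8, "ax": 0, "ay": 0, "az": 0},
  {"dx": -4, "dy": 0, "dz": 0.8, "ax": 0, "ay": 0, "az": 0},
])

```text
time_s: 20.3
eef_pos: [527.9, -3.8, 18.7]
tool_rot: [-0.039, 0.995, 0.004, 0.088]
force: [-15.2, -1.8, 9.6]
finger_gap: -0.0
```

Request:
move_arm([
  {"dx": -4, "dy": 0, "dz": 0.8, "ax": 0, "ay": 0, "az": 0},
  {"dx": -4, "dy": 0, "dz": 0.8, "ax": 0, "ay": 0, "az": 0},
  {"dx": -4, "dy": 0, "dz": 0.8, "ax": 0, "ay": 0, "az": 0},
])

```text
time_s: 20.6
eef_pos: [541.2, -2.7, 18.8]
tool_rot: [-0.039, 0.995, 0.004, 0.089]
force: [-11.3, -0.7, 5.7]
finger_gap: -0.4
```

Run:
```python
from h import *
s=st()
cv2.imwrite('pics/s15.png',cv2.resize(imaging.read_camera('scene')[:,:,::-1][150:350,230:430],(600,600),interpolation=2))
```

```text
t 20.60 eef [541.2  -2.7  18.8] rack [-41.  -0.] z 18.8 F [-11.3  -0.7   5.7] gap -0.4 toolerr [0.    0.179 0.   ] q [-0.02  0.55 -0.04  2.12  0.06  0.29  1.54]
```

View pics/s15.png

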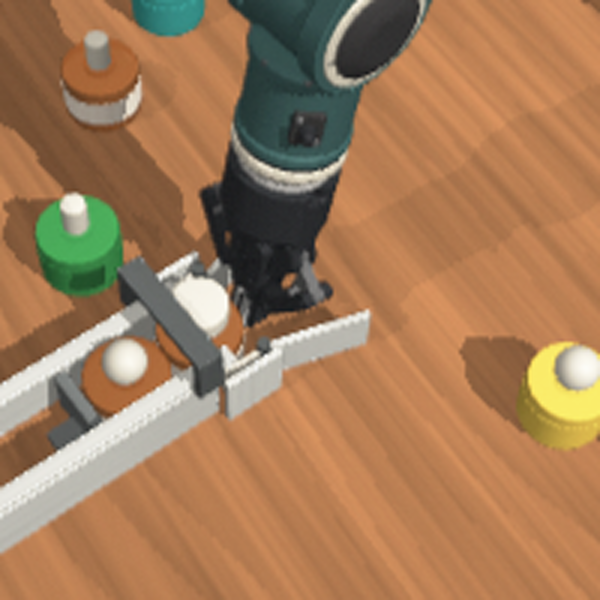

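Request:
move_arm([
  {"dx": -4, "dy": 0, "dz": 0.7, "ax": 0, "ay": 0, "az": 0},
  {"dx": -4, "dy": 0, "dz": 0.7, "ax": 0, "ay": 0, "az": 0},
  {"dx": -4, "dy": 0, "dz": 0.7, "ax": 0, "ay": 0, "az": 0},
  {"dx": -4, "dy": 0, "dz": 0.7, "ax": 0, "ay": 0, "az": 0},
])

```text
time_s: 21.05
eef_pos: [559.6, -1.2, 19.2]
tool_rot: [-0.039, 0.995, 0.004, 0.091]
force: [-4.8, 0.3, -1.5]
finger_gap: -0.3
```

Request:
move_arm([
  {"dx": -4, "dy": 0, "dz": 0.6, "ax": 0, "ay": 0, "az": 0},
  {"dx": -3, "dy": 0, "dz": 0.5, "ax": 0, "ay": 0, "az": 0},
  {"dx": -3, "dy": 0, "dz": 0.5, "ax": 0, "ay": 0, "az": 0},
  {"dx": 0, "dy": 0, "dz": 0, "ax": 0, "ay": 0, "az": 0},
])

```text
time_s: 21.45
eef_pos: [571.5, -0.2, 20.3]
tool_rot: [-0.039, 0.995, 0.004, 0.093]
force: [-4.8, -0.8, -2.8]
finger_gap: -0.2
```

Run:
```python
from h import *
s=st()
cv2.imwrite('pics/s16.png',cv2.resize(imaging.read_camera('scene')[:,:,::-1][200:320,240:360],(600,600),interpolation=2))
```

```text
t 21.45 eef [ 5.715e+02 -2.000e-01  2.030e+01] rack [-10.6   0.1] z 20.3 F [-4.8 -0.8 -2.8] gap -0.2 toolerr [0.    0.187 0.   ] q [-0.02  0.58 -0.04  2.06  0.06  0.32  1.54]
```

View pics/s16.png

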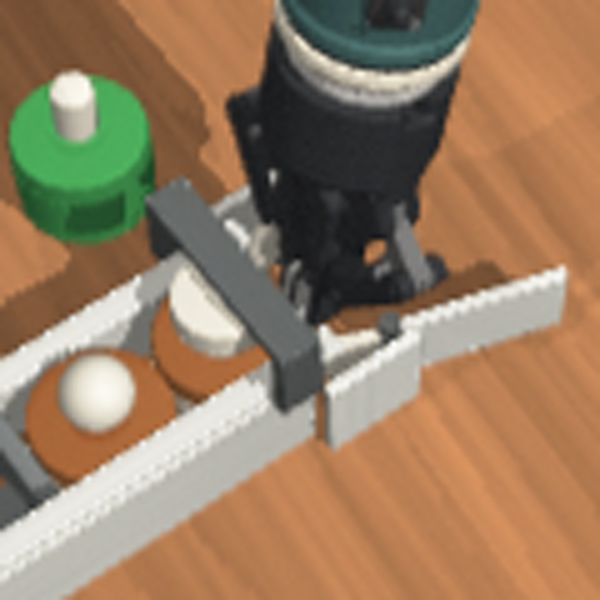

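Both catches look shut behind the disc jar. Backing out.

Request:
move_arm([
  {"dx": 4, "dy": 0, "dz": -0.8, "ax": 0, "ay": 0, "az": 0},
  {"dx": 20, "dy": 0, "dz": -4, "ax": 0, "ay": 0, "az": 0},
  {"dx": 30, "dy": 0, "dz": -8, "ax": 0, "ay": 0.04, "az": 0},
  {"dx": 10, "dy": 0, "dz": -40, "ax": 0, "ay": 0.1, "az": 0},
  {"dx": 0, "dy": 0, "dz": -45, "ax": 0, "ay": 0.047, "az": 0},
  {"dx": 0, "dy": 0, "dz": -45, "ax": 0, "ay": 0, "az": 0},
  {"dx": 0, "dy": 0, "dz": 0, "ax": 0, "ay": 0, "az": 0},
], jaw=0)

```text
time_s: 22.2
eef_pos: [505.6, -5.7, 158.7]
tool_rot: [-0.04, 0.999, 0.0, 0.01]
force: [0.9, -0.2, 2.0]
finger_gap: 85.5
```

I set the jaw to open one call too early, while the fingers were still leaving the gap. I'll check that nothing shifted.

Run:
```python
from h import *
s=st()
cv2.imwrite('pics/s17.png',cv2.resize(imaging.read_camera('scene')[:,:,::-1][200:320,240:360],(600,600),interpolation=2))
for x in (27,30,33):
  m=r2w(x);n=r2w(x+64);print(x,w2px('scene',(m[0],m[1],80)),w2px('scene',(n[0],n[1],65)))
plan([((523.6,-256,150),RY,0,8)])
```

```text
t 22.20 eef [505.6  -5.7 158.7] rack [-76.8  -0.1] z 158.7 F [ 0.9 -0.2  2. ] gap 85.5 toolerr [-0.     0.02   0.001] q [ 0.    0.31 -0.07  2.03  0.03  0.78  1.57]
27 [286.24555064 256.95751052] [261.03236401 276.68135631]
30 [285.05890123 257.69810258] [259.80667711 277.450638  ]
33 [283.86969976 258.44028738] [258.57832819 278.22159046]
[{"dy": -31.4, "dz": 0.7, "ay": 0.002}, {"dy": -31.4, "dz": 0.7, "ay": 0.002}, {"dy": -31.4, "dz": 0.7, "ay": 0.002}, {"dx": -0.1, "dy": -31.4, "dz": 0.8, "ay": 0.002}, {"dy": -31.4, "dz": 0.7, "ay": 0.002}, {"dx": -0.1, "dy": -31.3, "dz": 0.7, "ay": 0.002}, {"dx": -0.1, "dy": -31.4, "dz": 0.8, "ay": 0.002}, {"dy": -31.3, "dz": 0.7}]
```

View pics/s17.png

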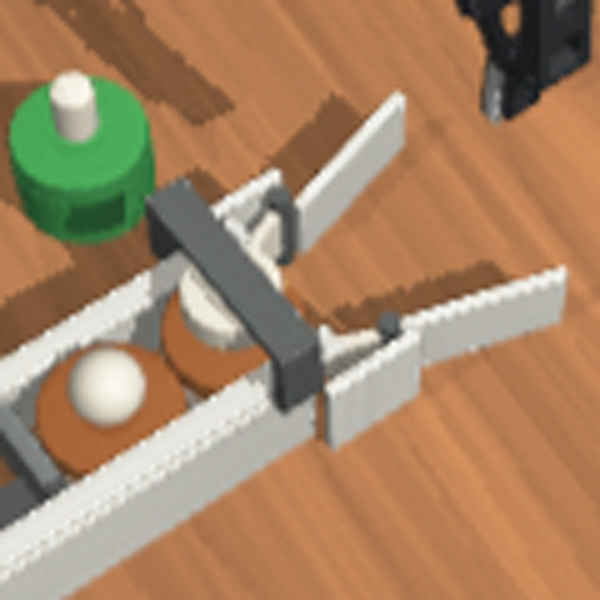

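Fine: the ball is at scene (261.6,277), x of about 90 mm, and the catches are shut. Now the slim brown jar at top (436,243). It is brown with a white band; the green and turquoise ones are the look-alikes.

Request:
move_arm([
  {"dx": 0, "dy": -20, "dz": 1, "ax": 0, "ay": 0.01, "az": 0},
  {"dx": 0, "dy": -35, "dz": 1, "ax": 0, "ay": 0.006, "az": 0},
  {"dx": 0, "dy": -38, "dz": 1, "ax": 0, "ay": 0, "az": 0},
  {"dx": 0, "dy": -38, "dz": 1, "ax": 0, "ay": 0, "az": 0},
  {"dx": 0, "dy": -38, "dz": 1, "ax": 0, "ay": 0, "az": 0},
  {"dx": 0, "dy": -38, "dz": 1, "ax": 0, "ay": 0, "az": 0},
  {"dx": 0, "dy": -30, "dz": 0, "ax": 0, "ay": 0, "az": 0},
  {"dx": 0, "dy": -14, "dz": 0, "ax": 0, "ay": 0, "az": 0},
])

```text
time_s: 23.05
eef_pos: [518.6, -259.9, 144.6]
tool_rot: [-0.038, 0.999, -0.001, -0.006]
force: [0.8, 0.5, 0.8]
finger_gap: 85.3
```

Request:
move_arm([
  {"dx": 0, "dy": 0, "dz": 0, "ax": 0, "ay": 0, "az": 0},
  {"dx": 0, "dy": 0, "dz": 0, "ax": 0, "ay": 0, "az": 0},
  {"dx": 0, "dy": 0, "dz": 0, "ax": 0, "ay": 0, "az": 0},
])

```text
time_s: 23.35
eef_pos: [519.1, -253.9, 145.0]
tool_rot: [-0.041, 0.999, 0.0, -0.007]
force: [0.6, -0.3, 0.0]
finger_gap: 85.3
```

Run:
```python
from h import *
s=st();np.save('w18.npy',np.r_[s['eef_pos'],s['tool_rot']])
cv2.imwrite('pics/w18.png',imaging.read_camera('wrist')[:,:,::-1])
print(w2px('wrist',(523.6,-256,80),s))
```

```text
t 23.35 eef [ 519.1 -253.9  145. ] rack [ -82.8 -248.6] z 145.0 F [ 0.6 -0.3  0. ] gap 85.3 toolerr [ 0.002 -0.014  0.004] q [ 0.38  0.45  0.02  1.85 -0.01  0.85  2.05]
[315.14891147 265.23477191]
```

View pics/w18.png

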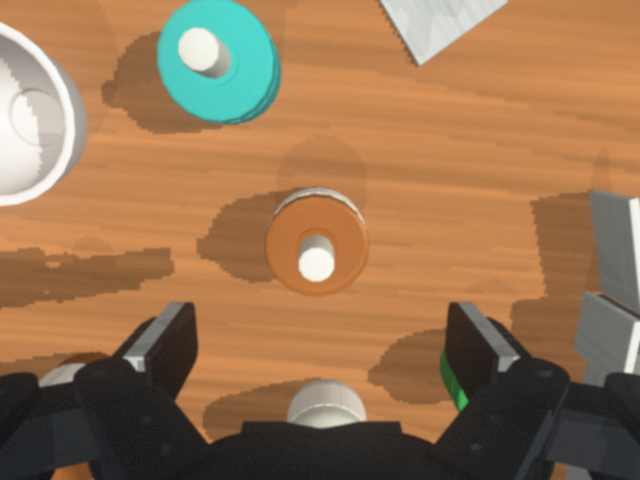

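Run:
```python
from h import *
a=np.load('w18.npy');s=dict(eef_pos=a[:3],tool_rot=a[3:]);b=px2w('wrist',316,264,80,s);print(b)
st();plan([((b[0],b[1],54),RY,0,4)])
```

```text
[ 522.8832746  -255.60773709   80.        ]
t 23.40 eef [ 519.1 -254.   145.1] rack [ -82.8 -248.8] z 145.1 F [-0.5  0.6 -0.2] gap 85.6 toolerr [ 0.001 -0.013  0.003] q [ 0.38  0.45  0.02  1.85 -0.01  0.85  2.05]
[{"dx": -1.2, "dy": -0.5, "dz": 22.8, "ay": -0.003}, {"dx": -1.2, "dy": -0.5, "dz": 22.8, "ay": -0.003}, {"dx": -1.1, "dy": -0.5, "dz": 22.7, "ay": -0.004}, {"dx": -0.9, "dy": -0.5, "dz": 22.8, "ay": -0.003}]
```

Request:
move_arm([
  {"dx": -1.2, "dy": -0.5, "dz": 20, "ax": 0, "ay": -0.013, "az": 0},
  {"dx": -1, "dy": -0.5, "dz": 30, "ax": 0, "ay": 0, "az": 0},
  {"dx": -1, "dy": -0.5, "dz": 25, "ax": 0, "ay": 0, "az": 0},
  {"dx": 0, "dy": -0.5, "dz": 12, "ax": 0, "ay": 0, "az": 0},
  {"dx": 0, "dy": 0, "dz": 0, "ax": 0, "ay": 0, "az": 0},
  {"dx": 0, "dy": 0, "dz": 0, "ax": 0, "ay": 0, "az": 0},
])

```text
time_s: 24.0
eef_pos: [522.3, -257.7, 58.9]
tool_rot: [-0.04, 0.999, 0.0, 0.0]
force: [0.2, -0.4, 0.0]
finger_gap: 85.5
```

Run:
```python
from h import *
s=st()
cv2.imwrite('pics/w19.png',imaging.read_camera('wrist')[:,:,::-1])
```

```text
t 24.00 eef [ 522.3 -257.7   58.9] rack [ -79.9 -252.7] z 58.9 F [ 0.2 -0.4  0. ] gap 85.5 toolerr [0.    0.    0.001] q [ 0.39  0.58  0.02  1.89 -0.01  0.67  2.06]
```

View pics/w19.png

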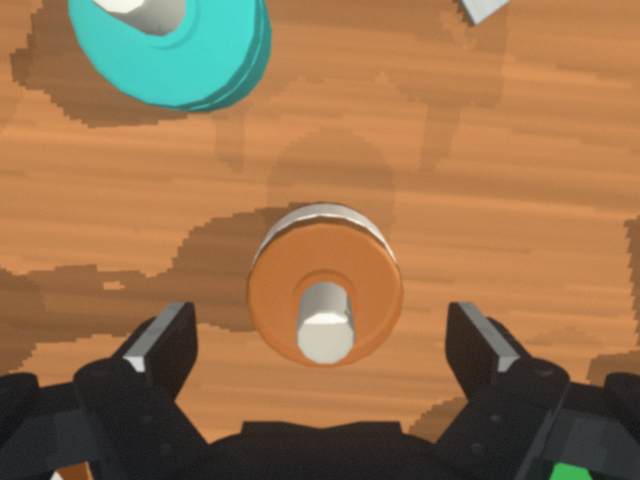

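The slim stopper is at (326,338), nearly centred. Lowering a bit more, then gripping.

Request:
move_arm([
  {"dx": 0, "dy": 1, "dz": 5, "ax": 0, "ay": 0, "az": 0},
  {"dx": 0, "dy": 0, "dz": 0, "ax": 0, "ay": 0, "az": 0},
])

```text
time_s: 24.25
eef_pos: [521.8, -256.8, 53.5]
tool_rot: [-0.04, 0.999, 0.0, -0.0]
force: [-1.2, 0.3, 0.5]
finger_gap: 85.3
```

Request:
move_arm([
  {"dx": 0, "dy": 0, "dz": 0, "ax": 0, "ay": 0, "az": 0},
  {"dx": 0, "dy": 0, "dz": 0, "ax": 0, "ay": 0, "az": 0},
  {"dx": 0, "dy": 0, "dz": 0, "ax": 0, "ay": 0, "az": 0},
  {"dx": 0, "dy": 0, "dz": 0, "ax": 0, "ay": 0, "az": 0},
  {"dx": 0, "dy": 0, "dz": 0, "ax": 0, "ay": 0, "az": 0},
  {"dx": 0, "dy": 0, "dz": 0, "ax": 0, "ay": 0, "az": 0},
], jaw=1)

```text
time_s: 24.85
eef_pos: [521.7, -256.9, 53.2]
tool_rot: [-0.04, 0.999, 0.0, -0.0]
force: [-0.0, 0.7, 1.0]
finger_gap: 18.5
```

Request:
move_arm([
  {"dx": 0, "dy": 0, "dz": -10, "ax": 0, "ay": 0, "az": 0},
  {"dx": 0, "dy": 0, "dz": -25, "ax": 0, "ay": 0, "az": 0},
  {"dx": 0, "dy": 0, "dz": -25, "ax": 0, "ay": 0, "az": 0},
  {"dx": 0, "dy": 0, "dz": 0, "ax": 0, "ay": 0, "az": 0},
])

```text
time_s: 25.25
eef_pos: [523.9, -258.1, 116.8]
tool_rot: [-0.04, 0.999, -0.001, 0.003]
force: [0.1, 0.1, -2.3]
finger_gap: 18.7
```

Run:
```python
from h import *
s=st();t=r2w(-72);plan([((t[0],t[1],s['eef_pos'][2]),RY,0,7)])
```

```text
t 25.25 eef [ 523.9 -258.1  116.8] rack [ -78.4 -253.2] z 116.8 F [ 0.1  0.1 -2.3] gap 18.7 toolerr [-0.003  0.005  0.   ] q [ 0.39  0.49  0.02  1.86 -0.01  0.78  2.06]
[{"dx": -0.9, "dy": 36.2, "dz": -0.1}, {"dx": -0.9, "dy": 36.2, "dz": -0.1}, {"dx": -0.9, "dy": 36.2, "dz": -0.1}, {"dx": -0.9, "dy": 36.1, "dz": -0.1}, {"dx": -1.0, "dy": 36.2}, {"dx": -0.9, "dy": 36.1}, {"dx": -1.0, "dy": 36.2, "dz": -0.1}]
```

Request:
move_arm([
  {"dx": -1, "dy": 20, "dz": 0, "ax": 0, "ay": 0, "az": 0},
  {"dx": -1, "dy": 36, "dz": 0, "ax": 0, "ay": 0, "az": 0},
  {"dx": -1, "dy": 42, "dz": 0, "ax": 0, "ay": 0, "az": 0},
  {"dx": -1, "dy": 42, "dz": 0, "ax": 0, "ay": 0, "az": 0},
  {"dx": -1, "dy": 42, "dz": 0, "ax": 0, "ay": 0, "az": 0},
  {"dx": -1, "dy": 36, "dz": 0, "ax": 0, "ay": 0, "az": 0},
  {"dx": -1, "dy": 22, "dz": 0, "ax": 0, "ay": 0, "az": 0},
  {"dx": -1, "dy": 12, "dz": 0, "ax": 0, "ay": 0, "az": 0},
])

```text
time_s: 26.05
eef_pos: [508.9, -2.6, 112.7]
tool_rot: [-0.041, 0.999, 0.001, -0.001]
force: [0.5, 0.6, -1.7]
finger_gap: 18.9
```

Request:
move_arm([
  {"dx": 0, "dy": 0, "dz": 0, "ax": 0, "ay": 0, "az": 0},
  {"dx": 0, "dy": 0, "dz": 0, "ax": 0, "ay": 0, "az": 0},
  {"dx": 0, "dy": 0, "dz": 0, "ax": 0, "ay": 0, "az": 0},
])

```text
time_s: 26.35
eef_pos: [509.7, -7.1, 113.1]
tool_rot: [-0.038, 0.999, -0.0, -0.0]
force: [0.0, 0.1, -2.6]
finger_gap: 18.3
```

Run:
```python
from h import *
s=st()
cv2.imwrite('pics/w20.png',imaging.read_camera('wrist')[:,:,::-1])
```

```text
t 26.35 eef [509.7  -7.1 113.1] rack [-72.8  -1.8] z 113.1 F [ 0.   0.1 -2.6] gap 18.3 toolerr [-0.    -0.001 -0.002] q [-0.03  0.4  -0.03  2.03  0.02  0.71  1.58]
```

View pics/w20.png

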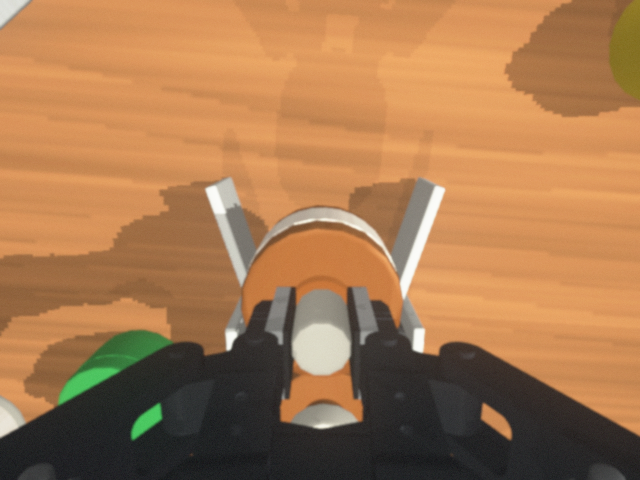

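The slim jar is centred to within 2 mm. I'll shift it 1.5 mm and lower it, with 60 mm to go.

Request:
move_arm([
  {"dx": 0, "dy": 1.5, "dz": 18, "ax": 0, "ay": 0, "az": 0},
  {"dx": 0, "dy": 0, "dz": 20, "ax": 0, "ay": 0, "az": 0},
  {"dx": 0, "dy": 0, "dz": 14, "ax": 0, "ay": 0, "az": 0},
  {"dx": 0, "dy": 0, "dz": 6, "ax": 0, "ay": 0, "az": 0},
  {"dx": 0, "dy": 0, "dz": 0.5, "ax": 0, "ay": 0, "az": 0},
  {"dx": 0, "dy": 0, "dz": 0, "ax": 0, "ay": 0, "az": 0},
])

```text
time_s: 27.0
eef_pos: [509.9, -3.8, 55.1]
tool_rot: [-0.039, 0.999, 0.0, -0.0]
force: [-0.1, 0.0, -1.9]
finger_gap: 18.7
```

Request:
move_arm([
  {"dx": 0, "dy": 0, "dz": 1, "ax": 0, "ay": 0, "az": 0},
  {"dx": 0, "dy": 0, "dz": 0, "ax": 0, "ay": 0, "az": 0},
])

```text
time_s: 27.2
eef_pos: [510.0, -3.6, 54.3]
tool_rot: [-0.04, 0.999, 0.0, 0.0]
force: [1.2, -0.7, -2.1]
finger_gap: 18.2
```

Request:
move_arm([
  {"dx": 0, "dy": 0, "dz": 1, "ax": 0, "ay": 0, "az": 0},
  {"dx": 0, "dy": 0, "dz": 0, "ax": 0, "ay": 0, "az": 0},
])

```text
time_s: 27.4
eef_pos: [510.0, -3.5, 53.2]
tool_rot: [-0.04, 0.999, 0.0, 0.0]
force: [0.0, 0.2, 1.9]
finger_gap: 18.5
```

Request:
move_arm([
  {"dx": 0, "dy": 0, "dz": 0, "ax": 0, "ay": 0, "az": 0},
  {"dx": 0, "dy": 0, "dz": 0, "ax": 0, "ay": 0, "az": 0},
  {"dx": 0, "dy": 0, "dz": 0, "ax": 0, "ay": 0, "az": 0},
  {"dx": 0, "dy": 0, "dz": 0, "ax": 0, "ay": 0, "az": 0},
  {"dx": 0, "dy": 0, "dz": -15, "ax": 0, "ay": 0, "az": 0},
  {"dx": 0, "dy": 0, "dz": -25, "ax": 0, "ay": 0, "az": 0},
  {"dx": 0, "dy": 0, "dz": -14, "ax": 0, "ay": 0, "az": 0},
], jaw=0.4)

```text
time_s: 28.1
eef_pos: [510.2, -3.6, 108.1]
tool_rot: [-0.04, 0.999, 0.0, 0.0]
force: [0.5, -0.0, 0.1]
finger_gap: 51.0
```

Request:
move_arm([
  {"dx": 20, "dy": 0, "dz": 0, "ax": 0, "ay": 0, "az": 0},
  {"dx": 25, "dy": 0, "dz": 0, "ax": 0, "ay": 0, "az": 0},
  {"dx": 11, "dy": 0, "dz": 0, "ax": 0, "ay": 0, "az": 0},
  {"dx": 0, "dy": 0, "dz": 0, "ax": 0, "ay": 0, "az": 0},
  {"dx": 0, "dy": 0, "dz": 0, "ax": 0, "ay": 0, "az": 0},
], jaw=1)

```text
time_s: 28.6
eef_pos: [454.9, -8.0, 107.1]
tool_rot: [-0.04, 0.999, 0.0, 0.0]
force: [-0.1, 0.0, 0.1]
finger_gap: 0.1
```

Run:
```python
from h import *
s=st()
cv2.imwrite('pics/s21.png',cv2.resize(imaging.read_camera('scene')[:,:,::-1][150:350,230:430],(600,600),interpolation=2))
t=r2w(-129);plan([((t[0],t[1],20),RY,0.1,5)])
```

```text
t 28.60 eef [454.9  -8.  107.1] rack [-127.4    1.5] z 107.1 F [-0.1  0.   0.1] gap 0.1 toolerr [0.    0.001 0.001] q [-0.02  0.33 -0.04  2.16  0.02  0.64  1.57]
[{"dx": 0.4, "dy": -0.3, "dz": 17.4, "ay": -0.02}, {"dx": 0.7, "dy": -0.3, "dz": 17.4, "ay": -0.02}, {"dx": 1.1, "dy": -0.3, "dz": 17.4, "ay": -0.02}, {"dx": 1.4, "dy": -0.3, "dz": 17.4, "ay": -0.019}, {"dx": 1.7, "dy": -0.4, "dz": 17.3, "ay": -0.02}]
```

View pics/s21.png

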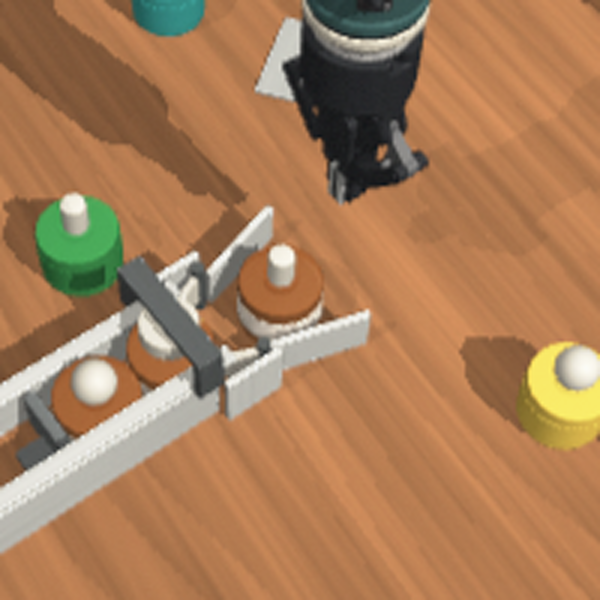

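The slim jar stands upright in the mouth. Same push as before.

Request:
move_arm([
  {"dx": 0.4, "dy": -0.3, "dz": 17, "ax": 0, "ay": -0.02, "az": 0},
  {"dx": 0.8, "dy": -0.3, "dz": 17, "ax": 0, "ay": -0.02, "az": 0},
  {"dx": 1, "dy": -0.3, "dz": 17, "ax": 0, "ay": -0.02, "az": 0},
  {"dx": 1.4, "dy": -0.3, "dz": 17, "ax": 0, "ay": -0.02, "az": 0},
  {"dx": 1.7, "dy": -0.3, "dz": 17, "ax": 0, "ay": -0.02, "az": 0},
  {"dx": 0, "dy": 0, "dz": 0, "ax": 0, "ay": 0, "az": 0},
])

```text
time_s: 29.25
eef_pos: [450.7, -9.7, 19.7]
tool_rot: [-0.04, 0.998, 0.002, 0.048]
force: [-0.7, 0.7, -0.3]
finger_gap: -0.3
```

Request:
move_arm([
  {"dx": -4, "dy": 0, "dz": 0.5, "ax": 0, "ay": 0, "az": 0},
  {"dx": -7, "dy": 0, "dz": 0.8, "ax": 0, "ay": 0, "az": 0},
  {"dx": -7, "dy": 0, "dz": 0.8, "ax": 0, "ay": 0, "az": 0},
  {"dx": -7, "dy": 0, "dz": 0.8, "ax": 0, "ay": 0, "az": 0},
  {"dx": -7, "dy": 0, "dz": 0.8, "ax": 0, "ay": 0, "az": 0},
  {"dx": -6, "dy": 0, "dz": 0.8, "ax": 0, "ay": -0.03, "az": 0},
  {"dx": -6, "dy": 0, "dz": 0.8, "ax": 0, "ay": -0.03, "az": 0},
  {"dx": -5, "dy": 0, "dz": 0.8, "ax": 0, "ay": -0.03, "az": 0},
])

```text
time_s: 30.05
eef_pos: [502.0, -5.7, 21.0]
tool_rot: [-0.039, 0.995, 0.004, 0.095]
force: [-1.8, -0.4, -1.6]
finger_gap: 0.0
```

Run:
```python
from h import *
s=st()
```

```text
t 30.05 eef [502.   -5.7  21. ] rack [-80.3   0.1] z 21.0 F [-1.8 -0.4 -1.6] gap 0.0 toolerr [0.    0.191 0.   ] q [-0.03  0.51 -0.03  2.22  0.04  0.22  1.56]
```

Request:
move_arm([
  {"dx": -4, "dy": 0, "dz": 0.8, "ax": 0, "ay": 0, "az": 0},
  {"dx": -4, "dy": 0, "dz": 0.8, "ax": 0, "ay": 0, "az": 0},
  {"dx": -3, "dy": 0, "dz": 0.8, "ax": 0, "ay": 0, "az": 0},
  {"dx": -3, "dy": 0, "dz": 0.8, "ax": 0, "ay": 0, "az": 0},
])

```text
time_s: 30.45
eef_pos: [510.0, -5.1, 18.9]
tool_rot: [-0.039, 0.995, 0.004, 0.088]
force: [-13.0, -1.2, 7.4]
finger_gap: -0.5
```

Request:
move_arm([
  {"dx": -3, "dy": 0, "dz": 0.6, "ax": 0, "ay": 0, "az": 0},
  {"dx": -3, "dy": 0, "dz": 0.6, "ax": 0, "ay": 0, "az": 0},
  {"dx": -3, "dy": 0, "dz": 0.6, "ax": 0, "ay": 0, "az": 0},
])

```text
time_s: 30.75
eef_pos: [516.9, -4.7, 18.2]
tool_rot: [-0.039, 0.996, 0.004, 0.086]
force: [-20.0, -1.4, 14.5]
finger_gap: -0.0
```

Request:
move_arm([
  {"dx": -3, "dy": 0, "dz": 0.6, "ax": 0, "ay": 0, "az": 0},
  {"dx": -3, "dy": 0, "dz": 0.6, "ax": 0, "ay": 0, "az": 0},
  {"dx": -3, "dy": 0, "dz": 0.6, "ax": 0, "ay": 0, "az": 0},
])

```text
time_s: 31.05
eef_pos: [525.6, -4.0, 18.0]
tool_rot: [-0.039, 0.996, 0.004, 0.086]
force: [-19.4, -2.9, 11.8]
finger_gap: -0.2
```

Request:
move_arm([
  {"dx": -3, "dy": 0, "dz": 0.5, "ax": 0, "ay": 0, "az": 0},
  {"dx": -3, "dy": 0, "dz": 0.5, "ax": 0, "ay": 0, "az": 0},
  {"dx": -3, "dy": 0, "dz": 0.5, "ax": 0, "ay": 0, "az": 0},
])

```text
time_s: 31.35
eef_pos: [536.0, -3.2, 18.2]
tool_rot: [-0.039, 0.995, 0.004, 0.087]
force: [-13.3, -1.8, 4.0]
finger_gap: 0.5
```

Run:
```python
from h import *
s=st()
```

```text
t 31.35 eef [536.   -3.2  18.2] rack [-46.3  -0. ] z 18.2 F [-13.3  -1.8   4. ] gap 0.5 toolerr [0.    0.174 0.   ] q [-0.03  0.55 -0.03  2.13  0.04  0.29  1.56]
```

Request:
move_arm([
  {"dx": -3, "dy": 0, "dz": 0.5, "ax": 0, "ay": 0, "az": 0},
  {"dx": -3, "dy": 0, "dz": 0.5, "ax": 0, "ay": 0, "az": 0},
  {"dx": -3, "dy": 0, "dz": 0.5, "ax": 0, "ay": 0, "az": 0},
  {"dx": -3, "dy": 0, "dz": 0.5, "ax": 0, "ay": 0, "az": 0},
])

```text
time_s: 31.75
eef_pos: [549.7, -2.0, 18.4]
tool_rot: [-0.039, 0.995, 0.004, 0.088]
force: [-9.1, -0.8, -1.7]
finger_gap: -0.0
```

Request:
move_arm([
  {"dx": -3, "dy": 0, "dz": 0.5, "ax": 0, "ay": 0, "az": 0},
  {"dx": -3, "dy": 0, "dz": 0.5, "ax": 0, "ay": 0, "az": 0},
  {"dx": -3, "dy": 0, "dz": 0.5, "ax": 0, "ay": 0, "az": 0},
])

```text
time_s: 32.05
eef_pos: [559.5, -1.1, 18.8]
tool_rot: [-0.039, 0.995, 0.004, 0.089]
force: [-7.3, 0.1, -2.7]
finger_gap: -0.2
```

Run:
```python
from h import *
s=st()
cv2.imwrite('pics/s22.png',cv2.resize(imaging.read_camera('scene')[:,:,::-1][200:320,230:350],(600,600),interpolation=2))
```

```text
t 32.05 eef [559.5  -1.1  18.8] rack [-22.6   0.2] z 18.8 F [-7.3  0.1 -2.7] gap -0.2 toolerr [0.001 0.178 0.   ] q [-0.03  0.57 -0.03  2.08  0.03  0.31  1.56]
```

View pics/s22.png

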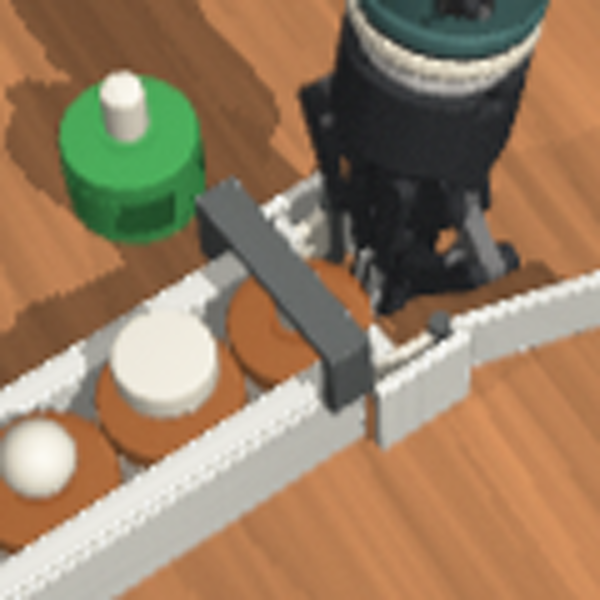

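Not shut yet: jar at about 19 mm. About 10.5 mm to go, in small steps.

Request:
move_arm([
  {"dx": -3, "dy": 0, "dz": 0.5, "ax": 0, "ay": 0, "az": 0},
  {"dx": -3, "dy": 0, "dz": 0.5, "ax": 0, "ay": 0, "az": 0},
  {"dx": -2, "dy": 0, "dz": 0.4, "ax": 0, "ay": 0, "az": 0},
  {"dx": 0, "dy": 0, "dz": 0, "ax": 0, "ay": 0, "az": 0},
])

```text
time_s: 32.5
eef_pos: [568.1, -0.5, 19.0]
tool_rot: [-0.039, 0.995, 0.004, 0.089]
force: [-7.8, -0.7, -2.4]
finger_gap: -0.4
```

Run:
```python
from h import *
s=st()
cv2.imwrite('pics/s23.png',cv2.resize(imaging.read_camera('scene')[:,:,::-1][200:320,230:350],(600,600),interpolation=2))
```

```text
t 32.50 eef [ 5.681e+02 -5.000e-01  1.900e+01] rack [-14.    0.1] z 19.0 F [-7.8 -0.7 -2.4] gap -0.4 toolerr [0.001 0.179 0.   ] q [-0.03  0.58 -0.03  2.06  0.03  0.32  1.56]
```

View pics/s23.png

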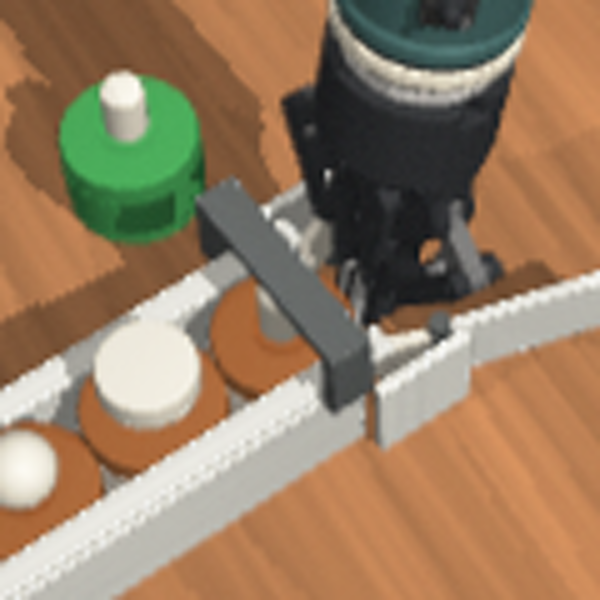

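Request:
move_arm([
  {"dx": -1.5, "dy": 0, "dz": 0.3, "ax": 0, "ay": 0, "az": 0},
  {"dx": -1, "dy": 0, "dz": 0.2, "ax": 0, "ay": 0, "az": 0},
  {"dx": 0, "dy": 0, "dz": 0, "ax": 0, "ay": 0, "az": 0},
])

```text
time_s: 32.85
eef_pos: [569.8, -0.2, 18.7]
tool_rot: [-0.039, 0.995, 0.004, 0.089]
force: [-8.2, -0.7, -2.3]
finger_gap: 0.4
```

Run:
```python
from h import *
s=st()
cv2.imwrite('pics/s24.png',cv2.resize(imaging.read_camera('scene')[:,:,::-1][200:320,230:350],(600,600),interpolation=2))
```

```text
t 32.85 eef [ 5.698e+02 -2.000e-01  1.870e+01] rack [-12.4   0.2] z 18.7 F [-8.2 -0.7 -2.3] gap 0.4 toolerr [0.001 0.178 0.   ] q [-0.03  0.58 -0.03  2.06  0.03  0.33  1.56]
```

View pics/s24.png

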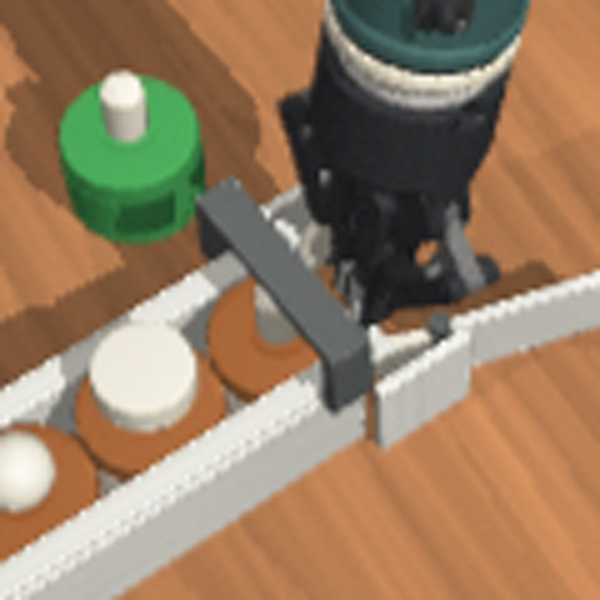

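Force is steady at 8 N, so it hasn't reached the hard stop, and the catch levers look shut. I'll retract slowly to check that the jar stays.

Request:
move_arm([
  {"dx": 2, "dy": 0, "dz": -0.4, "ax": 0, "ay": 0, "az": 0},
  {"dx": 2, "dy": 0, "dz": -0.4, "ax": 0, "ay": 0, "az": 0},
  {"dx": 2, "dy": 0, "dz": -0.4, "ax": 0, "ay": 0, "az": 0},
  {"dx": 2, "dy": 0, "dz": -0.4, "ax": 0, "ay": 0, "az": 0},
  {"dx": 2, "dy": 0, "dz": -0.4, "ax": 0, "ay": 0, "az": 0},
])

```text
time_s: 33.4
eef_pos: [566.0, -0.7, 22.0]
tool_rot: [-0.039, 0.995, 0.004, 0.096]
force: [0.4, 0.3, -0.6]
finger_gap: -0.1
```

Run:
```python
from h import *
s=st()
cv2.imwrite('pics/s25.png',cv2.resize(imaging.read_camera('scene')[:,:,::-1][200:320,230:350],(600,600),interpolation=2))
```

```text
t 33.40 eef [566.   -0.7  22. ] rack [-16.2   0.1] z 22.0 F [ 0.4  0.3 -0.6] gap -0.1 toolerr [0.    0.192 0.001] q [-0.03  0.57 -0.03  2.08  0.03  0.31  1.56]
```

View pics/s25.png

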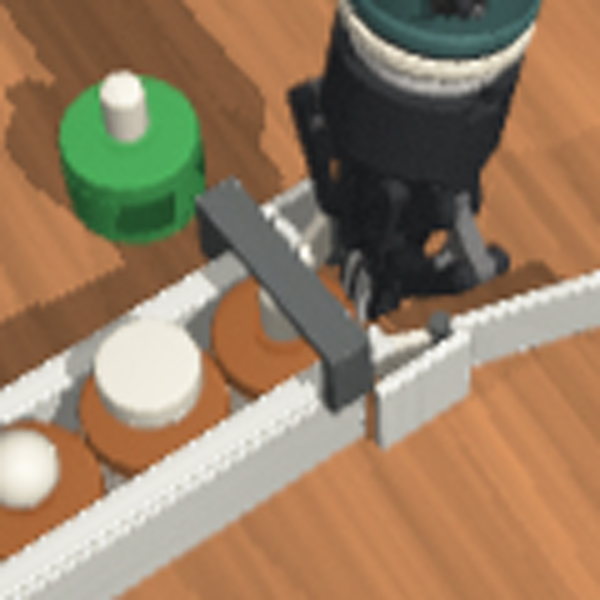

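The force went to zero and the jar stayed, so it is held by the catches. Withdrawing fully with the jaw still shut.

Request:
move_arm([
  {"dx": 10, "dy": 0, "dz": -2, "ax": 0, "ay": 0, "az": 0},
  {"dx": 25, "dy": 0, "dz": -5, "ax": 0, "ay": 0, "az": 0},
  {"dx": 20, "dy": 0, "dz": -10, "ax": 0, "ay": 0.04, "az": 0},
  {"dx": 5, "dy": 0, "dz": -40, "ax": 0, "ay": 0.1, "az": 0},
  {"dx": 0, "dy": 0, "dz": -45, "ax": 0, "ay": 0.04, "az": 0},
  {"dx": 20, "dy": 0, "dz": -45, "ax": 0, "ay": 0, "az": 0},
  {"dx": 20, "dy": 0, "dz": 0, "ax": 0, "ay": 0, "az": 0},
  {"dx": 0, "dy": 0, "dz": 0, "ax": 0, "ay": 0, "az": 0},
])

```text
time_s: 34.25
eef_pos: [452.3, -9.9, 157.1]
tool_rot: [-0.039, 0.999, 0.0, 0.005]
force: [-0.0, -0.3, -0.1]
finger_gap: 0.3
```

Request:
move_arm([
  {"dx": 0, "dy": 0, "dz": 0, "ax": 0, "ay": 0, "az": 0},
  {"dx": 0, "dy": 0, "dz": 0, "ax": 0, "ay": 0, "az": 0},
  {"dx": 0, "dy": 0, "dz": 0, "ax": 0, "ay": 0, "az": 0},
  {"dx": 0, "dy": 0, "dz": 0, "ax": 0, "ay": 0, "az": 0},
])

```text
time_s: 34.65
eef_pos: [454.3, -9.5, 155.2]
tool_rot: [-0.04, 0.999, 0.0, 0.004]
force: [0.3, 0.0, 0.5]
finger_gap: 0.1
```

Run:
```python
from h import *
s=st()
im=imaging.read_camera('scene')[:,:,::-1]
cv2.imwrite('pics/s26.png',cv2.resize(im[200:320,220:360],(700,600),interpolation=2))
cv2.imwrite('pics/s26f.png',im)
cv2.imwrite('pics/t26.png',imaging.read_camera('top')[:,:,::-1])
for x in (27,30):
  for d,z in ((0,80),(64,80),(128,65)):
    m=r2w(x+d);print(x+d,w2px('scene',(m[0],m[1],z)),w2px('top',(m[0],m[1],z)))
```

```text
t 34.65 eef [454.3  -9.5 155.2] rack [-1.282e+02  1.000e-01] z 155.2 F [0.3 0.  0.5] gap 0.1 toolerr [0.001 0.008 0.001] q [-0.01  0.25 -0.05  2.14  0.02  0.75  1.58]
27 [286.24555064 256.95751052] [316.43028227 203.66727953]
91 [260.36509679 273.10959243] [314.16099702 174.95725135]
155 [234.29463431 293.462841  ] [312.05770685 148.17176376]
30 [285.05890123 257.69810258] [316.32347158 202.31595626]
94 [259.12216484 273.88531061] [314.05510323 173.61752829]
158 [233.01022066 294.26898155] [311.95400472 146.85980351]
```

View pics/s26.png

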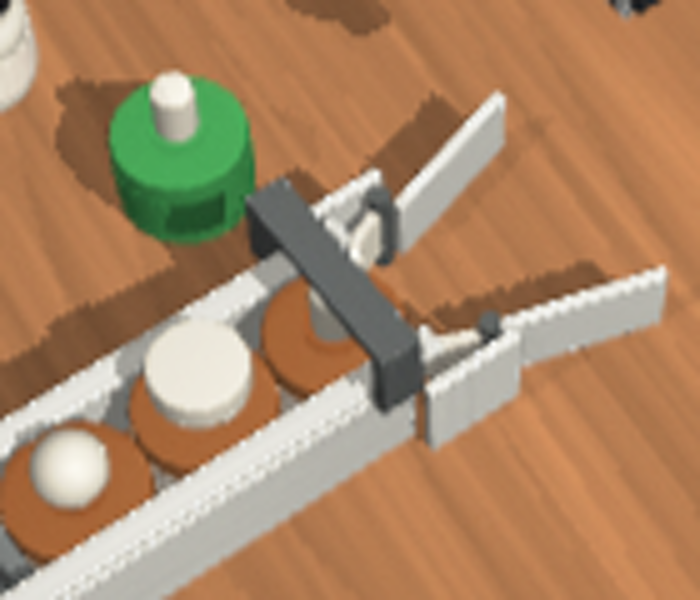

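View pics/t26.png

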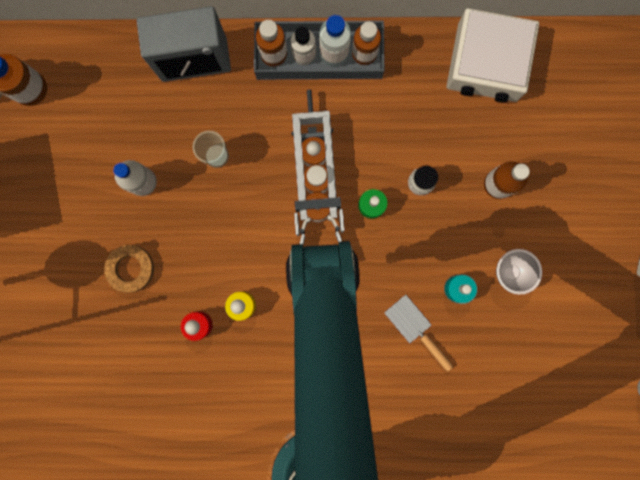

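Final check: ball at scene (233.8,294), x of about 156 mm. Disc at (259.6,272.4), about 92 mm. The slim jar sits under the bridge, both catches are shut and the bystanders are where they were. Handing in.

```bash
python3 -c "
from bench import arm
print(arm.sign_off())"
```

```text
the job is handed in; nothing more can be done
None
```

All three jars are in the rack in order: ball jar at the back, disc jar in the middle and slim jar last. I set each one down in the mouth by its stopper and pushed it in from behind with the closed fingers. I handed the job in at about 35 s of the 72 s allowed.

- **Positions:** my last pictures put the ball jar at about 156 mm and the disc jar at about 92 mm. The slim stopper was partly hidden under the bridge, so I estimate that jar at about 27 mm from how far the tool pushed it and from the jars ahead of it.
- **Catches:** both looked shut in the final picture. The force on the tool dropped to zero while I backed off and the slim jar stayed put.
- **Forces:** the highest reading during a push was about 25 N in total (20 N along the lane), sampled at the end of each move. The rack-to-glass force was not measured directly.
- **Other things on the bench:** bystanders and look-alikes are where they were at the start, by eye in the top view.

**What went wrong:**
- After the disc jar I opened the gripper one step too early, while it was still leaving the gap between the catches. The next picture showed nothing had moved.
- Joint 6 read 0.15 rad, right at its lower limit, before the first push; I used less tilt for the other two.

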